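Dig out the limestone blank and lock it in the carving cradle

ROBOT

A 6-joint arm with a two-finger parallel gripper is mounted at the origin on the work surface; the furniture and walls round the work are solid. World frame = base frame: x ahead of the robot, y to its left, z up, the work surface at z = 0. Lengths are in m, angles in degrees, forces in N, time in s.
With the tool pointing down it reaches from about 0.325 to 0.9 m from the base axis. Payload 6.1 kg.
Tool frame: the origin (TCP) lies midway between the tips of the shut fingers; the grasp point (between the pads) lies 19 mm behind it (env.grip_depth is the distance from the TCP to the grasp point, in m); z points along the fingers, y is the direction in which the jaws open and shut (so a half turn about z gives the same grasp; the last joint's range is limited). The gripper opens to 87 mm and grips with 3 to 60 N. Pads are 19 mm wide; open, the fingers measure 117 mm over their backs; the gripper's body (75 mm by 190 mm) begins 51 mm behind the grasp point.
Start: joints at [67.775, 12.628, 87.462, -0, 79.91, -7.225], TCP at [0.162, 0.604, 0.223] pointing down, gripper open.
Joint ranges: [-170.65, 170.65], [-52.31, 119.04], [5.05, 147.46], [-71.25, 251.25], [11.57, 151.72], [-153.62, 153.62]. Speed limits (degrees/s): [147.25, 147.25, 172.46, 180, 180, 180].

INTERFACE

Orientations are given as [roll, pitch, yaw] about the fixed x, y, z axes, in that order (R = Rz(yaw) Ry(pitch) Rx(roll)).
In Python, from bench import env gives the robot as it stands.
- The arm moves only by the tool apply_moves, never from a script. Its argument "moves" is a list of rows, each a list of 7 numbers: the shift along the tool's x, y, z in units of 50 mm (1.0 is 50 mm), then the turn, a rotation vector about the tool's x, y, z in units of 6 degrees (1.0 is 6 degrees), then the gripper's target within -1 to 1 (shut at 1, half-way at 0, fully open at -1). In form: [[x, y, z, ax, ay, az, gripper], ...]. A call has 1 to 5 rows; each row shifts and turns the commanded pose from where the row before left it, along the tool's axes as they then stand; what a row does not reach is not made up. A row lasts 1/8 s, in which the tool goes at most 62.5 mm and 10.7 degrees, less where a joint would pass 70% of its speed; a pose out of reach is approached as far as the arm can. A call is refused whole if a number of a shift passes 1 or a number of a turn 1, either way. A call with a gripper value outside its range is refused whole. The fingers move at their own pace and stop on an object; "force" is the grip in N (left out, the last holds). Time passes only in rows, so rows that do not move let the fingers close. It gives the time, the measured TCP pose, the force and the opening at its end, in the units of the state.
- env.get_obs(): the state, without advancing time (a new reading comes with each control period).
- env.read_camera(name): name is "side" or "top"; returns a dict with "frame" (480x640x3 uint8, red, green, blue), "camera_matrix" (3x3 intrinsics, pixels), "T" (4x4, takes a point from camera to world coordinates). Camera axes: x right, y up, looking along -z (the intrinsics and any distortion apply to the point x, -y, -z); pixel columns grow to the right and rows downward; lengths in m; the calibration is good to about 2 mm. A picture is of the moment at which its call begins. There is no depth.
- env.finish_job(): hands the job in, once; it reports no verdict.
The state is a dict: "time": time; "qpos": joint angles; "qd": joint speeds; "tau": joint torques, N m; "ee_pos": TCP position; "eef_rot": TCP orientation; "force": force on the tool from outside, world axes, zero at the start; "wrist_torque": the same for the moment, N m; "gripper_width": opening from 0.0 (shut) to 1.0 (fully open).
Only numpy, scipy, OpenCV 4.12 (cv2) and the standard library are available. Lean on these libraries where they do the work, as an engineer would, in place of code of your own. Each camera call takes 0.05 s, during which the arm holds its last target.

TASK

Move the rubbing stone into the empty half of the bin so that it lies flat there, and take out the limestone blank that was under it. Without dropping it, lay the blank in the channel of the cradle, lengthwise, flat on the channel floor and with its ends about flush with the ends of the walls. Then lock it in: pull the toggle bat outward against its spring, flip it over to the cradle side and let it drop home into its lock, so that the bolt stands over the blank.

Things in the scene. Friction and masses are not known exactly. Their poses are not given: they have to be found in the camera images.
- bin: Fixed bare-steel bin, 172 x 132 mm outside and 46 mm high, walls and floor 4 mm, split by one 4 mm wall into two equal halves, each 82 x 124 mm inside. Origin: centre of the underside; x runs across the two halves, y along the dividing wall. The half at -x (centre at x = -43 mm) starts with the blank and the rubbing stone in it; the half at +x (centre at x = +43 mm) is empty.
- blank: Loose pale limestone block, 64 (x) x 44 (y) x 40 mm (z), 0.2 to 0.35 kg, with scribed margin lines; half-turned it is the same. Origin: centre of its underside. It starts on the bin floor under the rubbing stone, its x along the bin's x. There is too little room between its ends and the bin walls for a finger: there it can only be taken by its 44 mm sides.
- rubbing_stone: Loose dark grey bar-shaped rubbing stone, 32 (x) x 100 (y) x 22 mm (z), 0.16 kg. Origin: centre of its underside. It starts lying flat across the top of the blank, its length along the bin's y, standing out above the bin walls.
- cradle: Fixed fixture on a steel plate 12 mm thick (96 mm in x; y -40 to +150 mm). Origin: on the bench under the centre of its channel, which runs along x between two grey walls with inner faces at y = -25 and +25 mm; walls 8 mm thick, 64 mm long, tops at z = 74 mm, ends open. A blank lying right has its x along this x. The locking toggle stands on the same plate at y = +110 mm.
- cradle_floor (a point): Centre of the channel floor (top of the plate), 12 mm above the bench. The walls rise 22 mm above the top of a seated blank, so it can be let down without a drop only when held by its ends (64 mm apart), the fingers outside the wall ends.
- toggle_pivot (a point): The toggle's pivot on the cradle, 110 mm along the cradle's y from the channel's centre and 36 mm above the bench. The pivot axis is the cradle's x, so the bat swings in the cradle's y-z plane.
- bat_grip (a point): Point on the axis of the toggle's aluminium bat where it is well gripped, 74 mm from the pivot when seated; z points outward along the bat. The bat is round, 15 mm thick at 56 mm from the pivot, 21 mm at 82 mm, its end at 93 mm; below 50 mm are gate and cheeks. Take it with the fingers on its cradle +x and -x sides (along the pivot axis).
- clear_spot (a point): A fixed point on the bench top with clear surface round it, handy for putting the blank down to take it another way. The way from here to the bin leads between a sculpture on a slab (x below 0.43 m, y about -0.2 m) and a desk fan (head from x = 0.54 m on, 0.27 to 0.44 m high, y about -0.21 m). A desk lamp has its pole at x = 0.58 m, y about 0, its shade at x = 0.5, y = 0.45 m, 0.45 m up.
- toggle (a joint): Swing of the toggle, rad. 0: leaning 0.5 rad from upright away from the channel (to the cradle's +y), unlocked, as it starts. 1.0: leaning 0.5 rad toward the channel (-y), locked. Slight friction; it stays where it is left. A hump in the gate stops it from leaving either end place unless the bat is pulled out.
- bat (a joint): How far the bat is pulled outward along its own axis, m: 0 seated in the lock, 0.016 at the most. About 0.011 clears the hump. A spring draws it back in (5 N seated, 10 N fully out), so it snaps home when let go over either end place.
- bolt (a joint): Square steel bolt (14 x 10 mm) in the channel wall on the toggle's side, driven by the toggle: 0 drawn back inside the wall, 0.022 (toggle locked) standing out 21 mm over the channel, its underside 56 mm above the bench, which is 4 mm above the top of a seated blank.
Things that resemble listed ones, but are neither listed nor needed, are in the scene too. What is shaped like the blank but orange is not meant.

How it is judged:
By the outcome, as a careful person would: the job done as asked, in the order asked, and still so for the second after the job is handed in, with the robot touching nothing.
It also fails if it takes over 70 s, if anything falls off the work surface, if the arm or the gripper's body presses on something with over 40 N, if the wrist force passes 120 N, or if a joint passes its speed limit or range.

## Working session

There is one attempt and no reset: what is moved stays moved. The work goes in short steps, Python scripts to look and compute and a tool call to move; the robot and the scene stay as the last step left them, time stands still between calls to the robot, and variables do not carry over. Pictures are saved under pics/ and viewed, and the job is handed in when it is done.

Besides the shell and the picture viewer there is one more tool, called after ">>>" as name([rows], argument=value, ...), one row to a line, values as JSON. apply_moves: Moves the arm, as the interface text tells. Its arguments: {"type":"object","properties":{"moves":{"type":"array","items":{"type":"array","items":{"type":"number"}}},"force":{"type":"number"}},"required":["moves"]}

```bash
ls; mkdir -p pics; python3 - <<'E'
from bench import env
import cv2,numpy as np
o=env.get_obs();print(o)
for n in("side","top"):
    c=env.read_camera(n);cv2.imwrite(f"pics/{n}0.png",c["frame"][:,:,::-1]);print(n,c["camera_matrix"],c["T"],[k for k in c])
E
```

```text
pics
{'time': 0.0, 'qpos': array([ 6.77752795e+01,  1.26758771e+01,  8.75247428e+01, -3.24505421e-04,
        7.99092423e+01, -7.22471752e+00]), 'qd': array([ 0.06268959,  0.07274196, -0.02208072,  0.0744845 ,  0.02976753,
       -0.07942823]), 'tau': array([ 7.37770533e-04, -4.94620550e+01, -3.87371099e+01,  7.00079463e-02,
        5.74038480e-02, -1.28246925e-04]), 'ee_pos': array([0.16153287, 0.60313595, 0.22143982]), 'eef_rot': array([-1.79890970e+02, -1.34995609e-02,  1.65000041e+02]), 'force': array([0.49149946, 0.62654392, 0.23988018]), 'wrist_torque': array([-0.06114545, -0.01224768, -0.04920834]), 'gripper_width': 1.0007067786250337}
side [[450.01952941   0.         316.87100269]
 [  0.         450.01952941 241.06040303]
 [  0.           0.           1.        ]] [[ 0.9952336   0.05281718 -0.08197815  0.32737721]
 [-0.09747984  0.56280698 -0.82082031 -1.05935484]
 [ 0.00278446  0.82489917  0.56527303  0.72235912]
 [ 0.          0.          0.          1.        ]] ['frame', 'camera_matrix', 'T']
top [[524.36130856   0.         323.16547436]
 [  0.         524.36130856 241.84629372]
 [  0.           0.           1.        ]] [[-0.01835972  0.99766932 -0.06571796  0.35071535]
 [-0.9997507  -0.0174832   0.01388792 -0.12193467]
 [ 0.0127066   0.06595655  0.99774159  1.43313984]
 [ 0.          0.          0.          1.        ]] ['frame', 'camera_matrix', 'T']
```

View pics/side0.png

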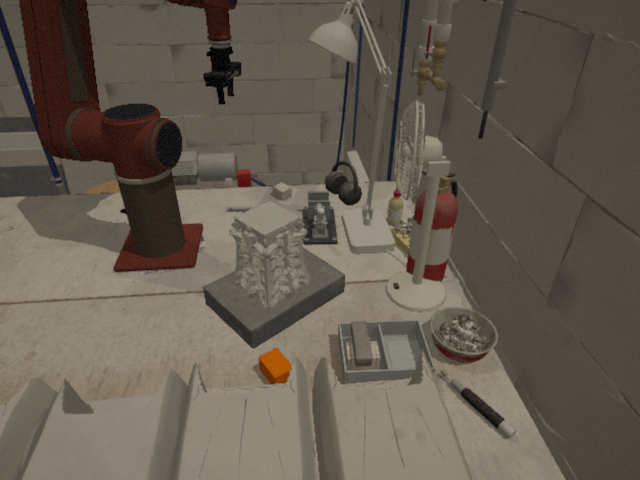

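View pics/top0.png

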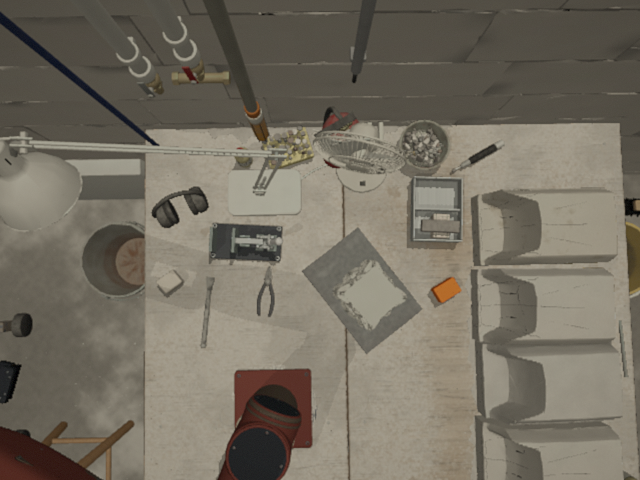

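```bash
cat > h.py <<'E'
import numpy as np,cv2
from bench import env
from scipy.spatial.transform import Rotation as R
def cam(n):
    c=env.read_camera(n);return c["frame"][:,:,::-1].copy(),c["camera_matrix"],c["T"]
def ray(K,T,u,v):
    d=np.array([(u-K[0,2])/K[0,0],-(v-K[1,2])/K[1,1],-1.]);return T[:3,3],T[:3,:3]@d
def onz(K,T,u,v,z):
    o,d=ray(K,T,u,v);return o+d*(z-o[2])/d[2]
def proj(K,T,p):
    q=T[:3,:3].T@(np.array(p)-T[:3,3]);return np.array([K[0,2]+K[0,0]*q[0]/-q[2],K[1,2]-K[1,1]*q[1]/-q[2]])
def tri(A,a,B,b):
    o1,d1=ray(*A,*a);o2,d2=ray(*B,*b);M=np.stack([d1,-d2],1);s=np.linalg.lstsq(M,o2-o1,rcond=None)[0]
    p,q=o1+s[0]*d1,o2+s[1]*d2;return (p+q)/2,np.linalg.norm(p-q)
def crop(f,name,x0,y0,x1,y1,s):
    cv2.imwrite("pics/"+name,cv2.resize(f[y0:y1,x0:x1],None,fx=s,fy=s,interpolation=cv2.INTER_CUBIC))
E
python3 - <<'E'
from h import *
t,K,T=cam("top");s,K2,T2=cam("side")
crop(t,"t_bin.png",400,165,480,255,6);crop(t,"t_cr.png",195,210,300,275,7)
crop(s,"s_bin.png",325,305,445,395,6);crop(s,"s_cr.png",290,180,350,250,8)
E
```

```text
(no output)
```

View pics/t_bin.png

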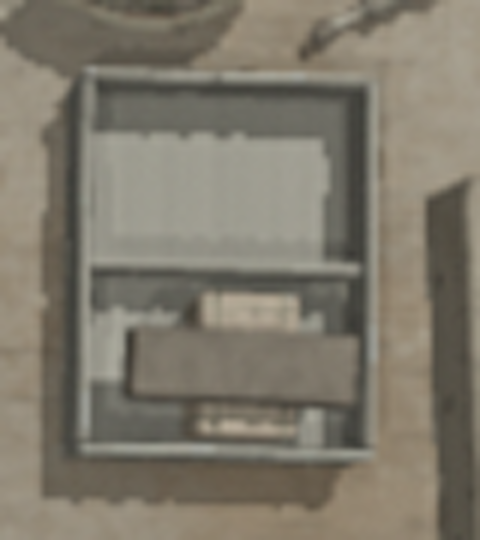

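View pics/t_cr.png

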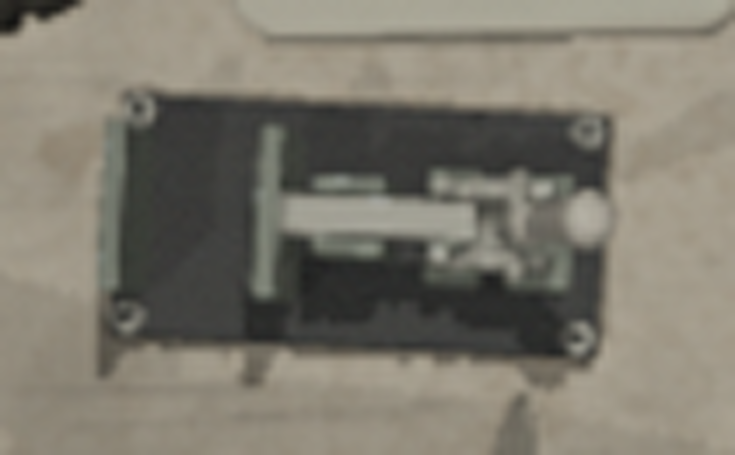

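View pics/s_bin.png

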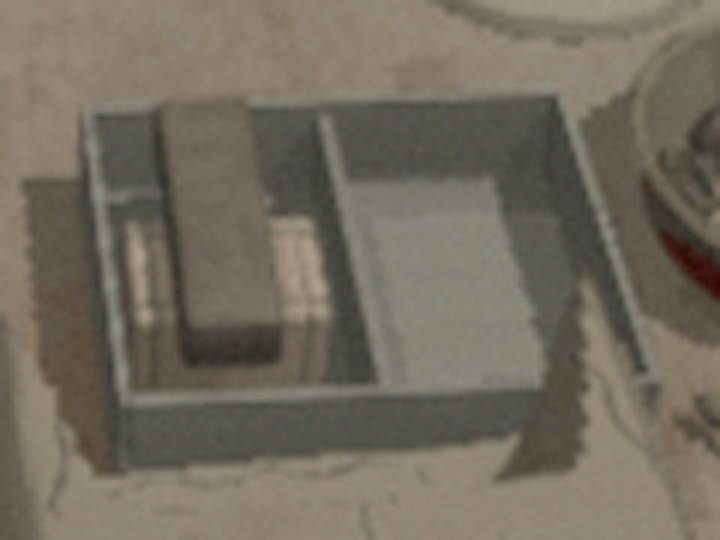

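View pics/s_cr.png

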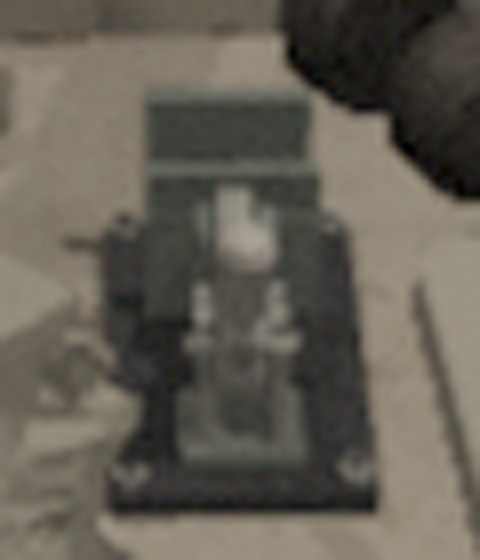

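```bash
python3 - <<'E'
from h import *
t,K,T=cam("top");s,K2,T2=cam("side")
f=lambda p,sc,ox,oy:((p[0]+.5)/sc-.5+ox,(p[1]+.5)/sc-.5+oy)
print("bin top rim")
P=[onz(K,T,*f(p,6,400,165),.046) for p in[(82,68),(377,78),(371,461),(76,456)]];print(np.round(P,4),np.mean(P,0))
S=[onz(K2,T2,*f(p,6,325,305),.046) for p in[(82,105),(556,95),(655,378),(124,400)]];print(np.round(S,4),np.mean(S,0))
print("stone top .066")
P=[onz(K,T,*f(p,6,400,165),.066) for p in[(133,325),(361,336),(357,402),(130,395)]];print(np.round(P,4),np.mean(P,0))
S=[onz(K2,T2,*f(p,6,325,305),.066) for p in[(160,100),(245,98),(278,325),(187,325)]];print(np.round(S,4),np.mean(S,0))
print("blank z=.044")
P=[onz(K,T,*f(p,6,400,165),.044) for p in[(203,292),(299,294),(297,440),(195,435)]];print(np.round(P,4),np.mean(P,0))
print("side blank")
S=[onz(K2,T2,*f(p,6,325,305),.044) for p in[(130,220),(315,215),(330,315),(137,322)]];print(np.round(S,4),np.mean(S,0))
print("cradle wall tops z=.074 L,R")
for c in ([(98,115),(127,115),(121,292),(95,292)],[(259,125),(286,126),(278,298),(250,297)]):
    P=[onz(K,T,*f(p,7,195,210),.074) for p in c];print(np.round(P,4),np.mean(P,0))
print("plate .012")
P=[onz(K,T,*f(p,7,195,210),.012) for p in[(125,92),(614,118),(600,358)]];print(np.round(P,4))
print("side far wall, near wall tops z=.074")
for c in ([(148,98),(308,98)],[(146,178),(318,178)]):
    P=[onz(K2,T2,*f(p,8,290,180),.074) for p in c];print(np.round(P,4),np.mean(P,0))
print("side plate near",[np.round(onz(K2,T2,*f(p,8,290,180),.012),4) for p in[(110,485),(378,485)]])
print("knob",tri((K,T),f((588,217),7,195,210),(K2,T2),f((250,245),8,290,180)))
E
```

```text
bin top rim
[[ 0.6149 -0.3859  0.046 ]
 [ 0.6082 -0.5179  0.046 ]
 [ 0.4368 -0.509   0.046 ]
 [ 0.4413 -0.378   0.046 ]] [ 0.5252985  -0.44770617  0.046     ]
[[ 0.4409 -0.3819  0.046 ]
 [ 0.608  -0.3928  0.046 ]
 [ 0.6039 -0.5182  0.046 ]
 [ 0.4363 -0.5108  0.046 ]] [ 0.52227453 -0.45091083  0.046     ]
stone top .066
[[ 0.497  -0.4011  0.066 ]
 [ 0.4905 -0.501   0.066 ]
 [ 0.4615 -0.4982  0.066 ]
 [ 0.4663 -0.3988  0.066 ]] [ 0.4788287  -0.44978174  0.066     ]
[[ 0.4644 -0.402   0.066 ]
 [ 0.4934 -0.4038  0.066 ]
 [ 0.4852 -0.5028  0.066 ]
 [ 0.457  -0.5001  0.066 ]] [ 0.47498164 -0.45221109  0.066     ]
blank z=.044
[[ 0.5136 -0.4372  0.044 ]
 [ 0.512  -0.4801  0.044 ]
 [ 0.4468 -0.477   0.044 ]
 [ 0.4498 -0.4316  0.044 ]] [ 0.48057003 -0.45648317  0.044     ]
side blank
[[ 0.4499 -0.435   0.044 ]
 [ 0.5122 -0.4387  0.044 ]
 [ 0.508  -0.4817  0.044 ]
 [ 0.4455 -0.4786  0.044 ]] [ 0.47887597 -0.45849257  0.044     ]
cradle wall tops z=.074 L,R
[[0.4867 0.1558 0.074 ]
 [0.4865 0.1451 0.074 ]
 [0.4208 0.1476 0.074 ]
 [0.421  0.1572 0.074 ]] [0.45373416 0.15144059 0.074     ]
[[0.4819 0.0963 0.074 ]
 [0.4814 0.0863 0.074 ]
 [0.4176 0.0897 0.074 ]
 [0.4181 0.1001 0.074 ]] [0.44974217 0.09309179 0.074     ]
plate .012
[[ 0.5017  0.158   0.012 ]
 [ 0.4883 -0.0313  0.012 ]
 [ 0.3952 -0.0247  0.012 ]]
side far wall, near wall tops z=.074
[[0.4206 0.1476 0.074 ]
 [0.481  0.142  0.074 ]] [0.45076676 0.14477246 0.074     ]
[[0.4148 0.0864 0.074 ]
 [0.4774 0.0806 0.074 ]] [0.44609394 0.08345914 0.074     ]
side plate near [array([ 0.393, -0.02 ,  0.012]), array([ 0.4864, -0.0288,  0.012 ])]
knob (array([ 0.44184497, -0.02775385,  0.11121997]), np.float64(0.0022767086043973517))
```

```bash
python3 - <<'E'
from h import *
t,K,T=cam("top");s,K2,T2=cam("side")
for n,p,z in [("slab vtxs",(303,270),.03),("slab top",(358,229),.03),("slab right",(420,295),.03),("lampbase bl",(229,215),.01),("lampbase br",(301,214),.01),("fanbase l",(337,180),.01),("fanbase bottom",(362,194),.01),("spot",(330,215),0),("pliers",(265,270),0),("bowl left",(400,145),.05),("bowl bot",(425,172),.05)]:
    print(n,np.round(onz(K,T,*p,z),3))
print("sculpt corner", tri((K,T),(372,262),(K2,T2),(305,215)))
for p in [(0.45,-0.1,0),(0.46,-0.09,0)]: print(proj(K,T,p),proj(K2,T2,p))
crop(t,"t_mid.png",280,120,480,300,4)
E
```

```text
slab vtxs [ 0.369 -0.086  0.03 ]
slab top [ 0.476 -0.236  0.03 ]
slab right [ 0.296 -0.397  0.03 ]
lampbase bl [0.522 0.113 0.01 ]
lampbase br [ 0.522 -0.083  0.01 ]
fanbase l [ 0.614 -0.183  0.01 ]
fanbase bottom [ 0.574 -0.251  0.01 ]
spot [ 0.519 -0.162  0.   ]
pliers [0.371 0.018 0.   ]
bowl left [ 0.698 -0.352  0.05 ]
bowl bot [ 0.624 -0.417  0.05 ]
sculpt corner (array([ 0.38226196, -0.24971338,  0.23280267]), np.float64(0.0014303605339471947))
[307.84406013 240.33293431] [326.76423012 259.52083011]
[304.13357609 236.75588899] [330.01622947 257.10321079]
```

View pics/t_mid.png

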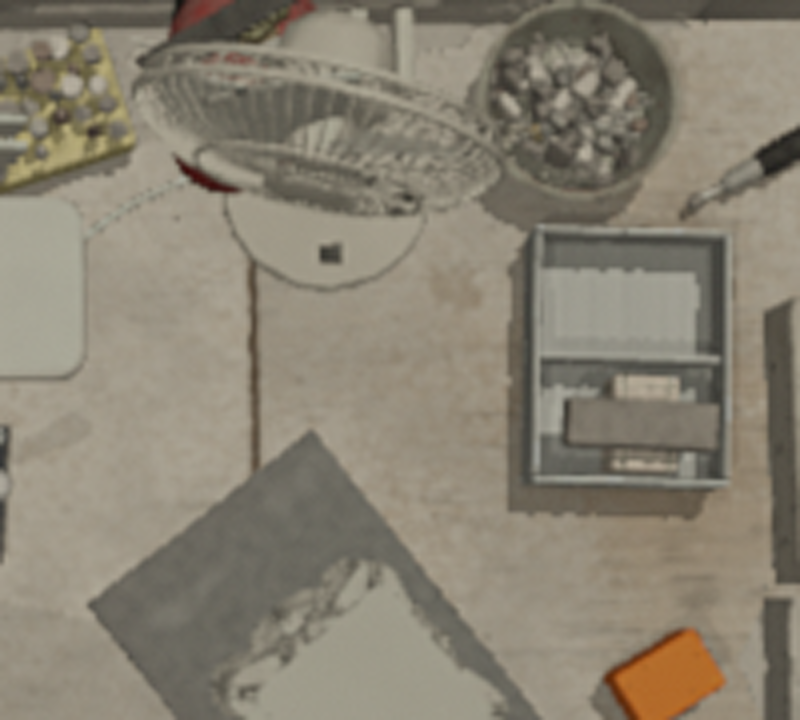

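```bash
cat >> h.py <<'E'
def plan(wps,start=None,rpy0=None,g=-1,frac=0.96):
    """wps: list of (pos,rpy or None[,nmin]); prints rows in tool axes"""
    o=env.get_obs();p=np.array(o["ee_pos"] if start is None else start,float);r=R.from_euler("xyz",o["eef_rot"] if rpy0 is None else rpy0,degrees=True)
    rows=[]
    for w in wps:
        tp=np.array(w[0],float);tr=r if w[1] is None else R.from_euler("xyz",w[1],degrees=True)
        rv=np.degrees((r.inv()*tr).as_rotvec());n=max(int(np.ceil(np.linalg.norm(tp-p)/(.05*frac))),int(np.ceil(np.linalg.norm(rv)/(6*frac))),1,w[2] if len(w)>2 else 1)
        p0,r0=p,r
        for i in range(n):
            pt=p0+(tp-p0)*(i+1)/n; rt=r0*R.from_rotvec(np.radians(rv*(i+1)/n))
            d=np.round(r.inv().apply(pt-p)/.05,2);q=np.round(np.degrees((r.inv()*rt).as_rotvec())/6,2)
            rows.append([*d.tolist(),*q.tolist(),g])
            p=p+r.apply(d*.05);r=r*R.from_rotvec(np.radians(q*6))
    for i in range(0,len(rows),5): print("["+",".join("["+",".join(f"{x+0:g}" for x in q)+"]" for q in rows[i:i+5])+"]")
    print("end",np.round(p,4),np.round(r.as_euler("xyz",degrees=True),2),len(rows))
def st():
    o=env.get_obs();print(round(o["time"],2),np.round(o["ee_pos"],4),np.round(o["eef_rot"],2),np.round(o["force"],1),round(float(o["gripper_width"]),3),np.round(o["qpos"],1))
E
python3 - <<'E'
from h import *
plan([((.23,.38,.24),(180,0,171)),((.42,.02,.24),(180,0,177)),((.477,-.2,.22),(180,0,177)),((.477,-.4,.2),(180,0,177)),((.477,-.451,.15),(180,0,87.2))])
E
```

```text
[[-0.5,-0.79,-0.07,0,0,-0.2,-1],[-0.47,-0.81,-0.07,0,0,-0.2,-1],[-0.47,-0.81,-0.07,0,0,-0.2,-1],[-0.44,-0.82,-0.07,0,0,-0.2,-1],[-0.43,-0.84,-0.07,0,0,-0.2,-1]]
[[-0.54,-0.72,0,0,0,-0.11,-1],[-0.54,-0.73,0,0,0,-0.11,-1],[-0.52,-0.74,0,0,0,-0.11,-1],[-0.52,-0.74,0,0,0,-0.11,-1],[-0.5,-0.75,0,0,0,-0.12,-1]]
[[-0.5,-0.75,0,0,0,-0.11,-1],[-0.49,-0.76,0,0,0,-0.11,-1],[-0.48,-0.77,0,0,0,-0.11,-1],[-0.48,-0.77,0,0,0,-0.11,-1],[-0.27,-0.87,0.08,0,0,0,-1]]
[[-0.28,-0.86,0.08,0,0,0,-1],[-0.27,-0.87,0.08,0,0,0,-1],[-0.27,-0.87,0.08,0,0,0,-1],[-0.27,-0.86,0.08,0,0,0,-1],[-0.04,-0.8,0.08,0,0,0,-1]]
[[-0.05,-0.8,0.08,0,0,0,-1],[-0.04,-0.8,0.08,0,0,0,-1],[-0.04,-0.8,0.08,0,0,0,-1],[-0.04,-0.8,0.08,0,0,0,-1],[0,-0.06,0.06,0,0,0.94,-1]]
[[-0.01,-0.07,0.07,0,0,0.93,-1],[-0.02,-0.06,0.06,0,0,0.94,-1],[-0.02,-0.06,0.06,0,0,0.93,-1],[-0.03,-0.05,0.06,0,0,0.94,-1],[-0.03,-0.06,0.07,0,0,0.93,-1]]
[[-0.04,-0.05,0.06,0,0,0.94,-1],[-0.04,-0.05,0.06,0,0,0.93,-1],[-0.05,-0.04,0.06,0,0,0.94,-1],[-0.05,-0.04,0.07,0,0,0.93,-1],[-0.06,-0.03,0.06,0,0,0.94,-1]]
[[-0.05,-0.03,0.06,0,0,0.94,-1],[-0.06,-0.02,0.06,0,0,0.93,-1],[-0.06,-0.01,0.07,0,0,0.94,-1],[-0.07,-0.01,0.06,0,0,0.93,-1],[-0.06,0,0.06,0,0,0.94,-1]]
end [ 0.4772 -0.451   0.1501] [-1.7999e+02  1.0000e-02  8.7180e+01] 40
```

>>> apply_moves([
  [-0.5, -0.8, -0.07, 0, 0, -0.2, -1],
  [-0.47, -0.81, -0.07, 0, 0, -0.2, -1],
  [-0.47, -0.81, -0.07, 0, 0, -0.2, -1],
  [-0.44, -0.82, -0.07, 0, 0, -0.2, -1],
  [-0.43, -0.84, -0.07, 0, 0, -0.2, -1],
])

```text
time: 1.02
ee_pos: [0.2303, 0.378, 0.2403]
eef_rot: [180.0, 0.0, 171.1]
force: [0.7, -0.8, 0.9]
gripper_width: 0.995
```

>>> apply_moves([
  [-0.54, -0.72, 0, 0, 0, -0.11, -1],
  [-0.54, -0.73, 0, 0, 0, -0.11, -1],
  [-0.52, -0.74, 0, 0, 0, -0.11, -1],
  [-0.52, -0.74, 0, 0, 0, -0.11, -1],
  [-0.5, -0.75, 0, 0, 0, -0.12, -1],
])

```text
time: 1.65
ee_pos: [0.3359, 0.1782, 0.2404]
eef_rot: [180.0, 0.1, 174.4]
force: [-0.6, 0.0, -0.5]
gripper_width: 1.001
```

>>> apply_moves([
  [-0.5, -0.75, 0, 0, 0, -0.11, -1],
  [-0.49, -0.76, 0, 0, 0, -0.11, -1],
  [-0.48, -0.77, 0, 0, 0, -0.11, -1],
  [-0.48, -0.77, 0, 0, 0, -0.11, -1],
  [-0.27, -0.87, 0.08, 0, 0, 0, -1],
])

```text
time: 2.28
ee_pos: [0.4323, -0.0261, 0.2366]
eef_rot: [-180.0, 0.1, 177.0]
force: [-0.2, 0.8, 0.3]
gripper_width: 1.002
```

>>> apply_moves([
  [-0.28, -0.86, 0.08, 0, 0, 0, -1],
  [-0.27, -0.87, 0.08, 0, 0, 0, -1],
  [-0.27, -0.87, 0.08, 0, 0, 0, -1],
  [-0.27, -0.86, 0.08, 0, 0, 0, -1],
  [-0.04, -0.8, 0.08, 0, 0, 0, -1],
])

```text
time: 2.9
ee_pos: [0.477, -0.242, 0.216]
eef_rot: [-180.0, 0.0, 177.0]
force: [0.1, 0.7, 0.2]
gripper_width: 1.003
```

>>> apply_moves([
  [-0.05, -0.8, 0.08, 0, 0, 0, -1],
  [-0.04, -0.8, 0.08, 0, 0, 0, -1],
  [-0.04, -0.8, 0.08, 0, 0, 0, -1],
  [-0.04, -0.8, 0.08, 0, 0, 0, -1],
  [0, -0.06, 0.06, 0, 0, 0.94, 0],
])

```text
time: 3.52
ee_pos: [0.4758, -0.4062, 0.1966]
eef_rot: [-180.0, -0.0, 171.1]
force: [0.3, 0.4, 1.0]
gripper_width: 0.949
```

```bash
python3 - <<'E'
from h import *
st()
t,K,T=cam("top");s,K2,T2=cam("side")
crop(t,"t1.png",340,120,500,270,5);crop(s,"s1.png",250,100,490,400,2)
E
```

```text
3.52 [ 0.4758 -0.4062  0.1966] [-1.7997e+02 -1.0000e-02  1.7108e+02] [0.3 0.4 1. ] 0.949 [ -47.7   13.8   89.    -0.    77.3 -128.8]
```

View pics/t1.png

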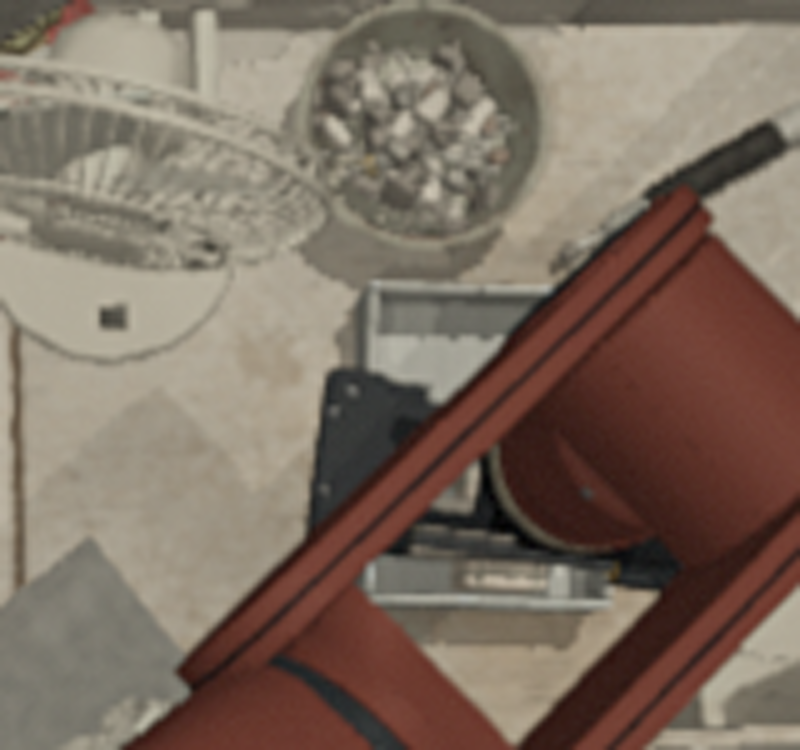

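View pics/s1.png

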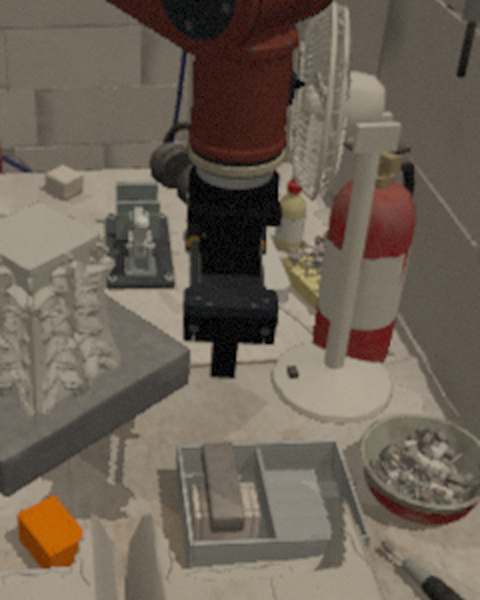

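```bash
python3 - <<'E'
from h import *
t,K,T=cam("top");s,K2,T2=cam("side")
for z in(0,.05,.1,.15,.2):
    print(z,[np.round(onz(K,T,*p,z)[:2],3) for p in[(478,197),(482,262),(472,270),(478,335)]], [np.round(onz(K2,T2,*p,z)[:2],3) for p in[(318,358),(193,367),(440,395)]])
    print([np.round(proj(K,T,onz(K2,T2,*p,z))) for p in[(318,358),(193,367)]])
crop(s,"s2.png",150,330,470,480,2.5)
crop(t,"t2.png",440,170,640,320,4)
E
```

```text
0 [array([ 0.562, -0.572]), array([ 0.382, -0.577]), array([ 0.361, -0.548]), array([ 0.184, -0.558])] [array([ 0.393, -0.435]), array([ 0.14 , -0.434]), array([ 0.614, -0.546])]
[array([430., 259.]), array([433., 352.])]
0.05 [array([ 0.555, -0.557]), array([ 0.381, -0.561]), array([ 0.36 , -0.533]), array([ 0.19 , -0.543])] [array([ 0.388, -0.478]), array([ 0.153, -0.477]), array([ 0.594, -0.582])]
[array([451., 260.]), array([454., 350.])]
0.1 [array([ 0.547, -0.541]), array([ 0.38 , -0.545]), array([ 0.36 , -0.518]), array([ 0.196, -0.528])] [array([ 0.384, -0.521]), array([ 0.166, -0.52 ]), array([ 0.575, -0.617])]
[array([473., 261.]), array([476., 347.])]
0.15 [array([ 0.54 , -0.525]), array([ 0.379, -0.529]), array([ 0.36 , -0.504]), array([ 0.202, -0.512])] [array([ 0.379, -0.564]), array([ 0.179, -0.564]), array([ 0.555, -0.653])]
[array([496., 262.]), array([499., 344.])]
0.2 [array([ 0.532, -0.509]), array([ 0.378, -0.513]), array([ 0.359, -0.489]), array([ 0.207, -0.497])] [array([ 0.375, -0.608]), array([ 0.192, -0.607]), array([ 0.535, -0.688])]
[array([522., 263.]), array([525., 341.])]
```

View pics/s2.png

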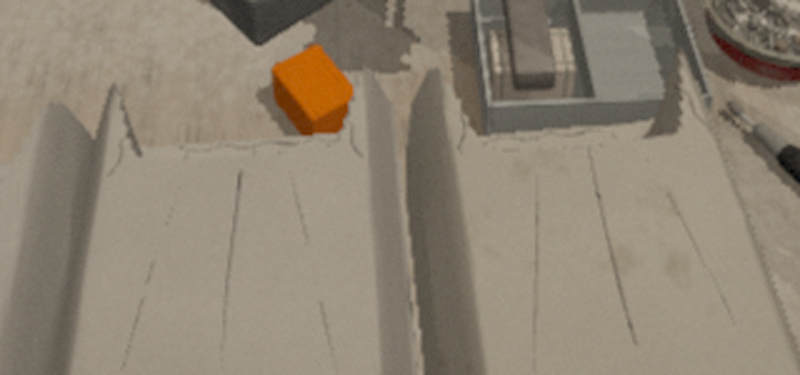

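View pics/t2.png

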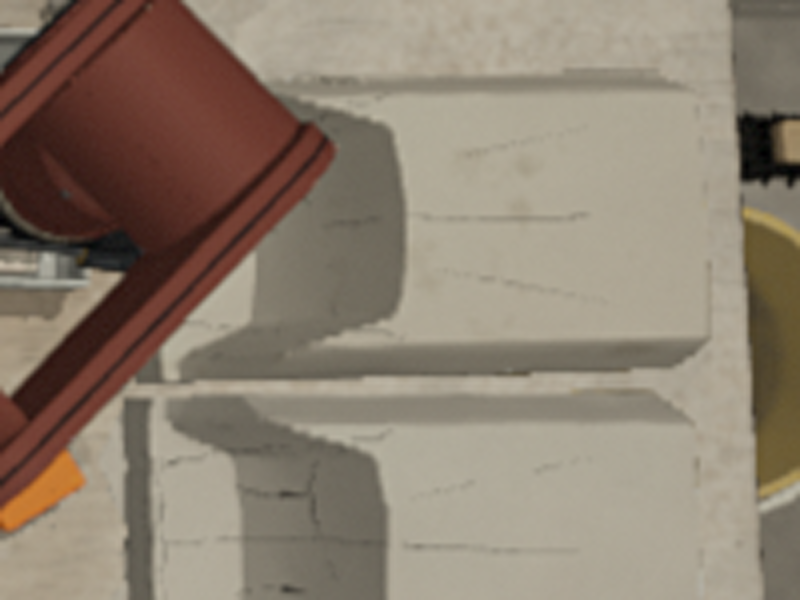

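```bash
python3 - <<'E'
from h import *
t,K,T=cam("top");s,K2,T2=cam("side")
for a,b in[((485,262),(324,358)),((480,270),(297,358)),((480,196),(426,354))]: print(tri((K,T),a,(K2,T2),b))
# ragged lip in side: candidates vs top
for b in[(374,386),(404,382)]:
    for z in(.05,.1,.12,.15,.2): p=onz(K2,T2,*b,z); print(b,z,p.round(3),proj(K,T,p).round())
E
```

```text
(array([ 0.38539192, -0.54452733,  0.12626391]), np.float64(0.012443448450655347))
(array([ 0.3528606 , -0.53313051,  0.11787358]), np.float64(0.013276802748016228))
(array([ 0.55868087, -0.54404949,  0.11657772]), np.float64(0.02331793885730378))
(374, 386) 0.05 [ 0.482 -0.552  0.05 ] [477. 224.]
(374, 386) 0.1 [ 0.471 -0.589  0.1  ] [498. 226.]
(374, 386) 0.12 [ 0.466 -0.605  0.12 ] [507. 227.]
(374, 386) 0.15 [ 0.459 -0.627  0.15 ] [520. 229.]
(374, 386) 0.2 [ 0.448 -0.665  0.2  ] [545. 231.]
(404, 382) 0.05 [ 0.538 -0.548  0.05 ] [475. 203.]
(404, 382) 0.1 [ 0.523 -0.586  0.1  ] [496. 206.]
(404, 382) 0.12 [ 0.516 -0.601  0.12 ] [505. 208.]
(404, 382) 0.15 [ 0.507 -0.624  0.15 ] [518. 210.]
(404, 382) 0.2 [ 0.491 -0.662  0.2  ] [543. 213.]
```

```bash
python3 - <<'E'
import cv2
t=cv2.imread("pics/top0.png");cv2.imwrite("pics/t3.png",cv2.resize(t[175:355,455:640],None,fx=4.2,fy=3.3,interpolation=cv2.INTER_CUBIC))
E
```

```text
(no output)
```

View pics/t3.png

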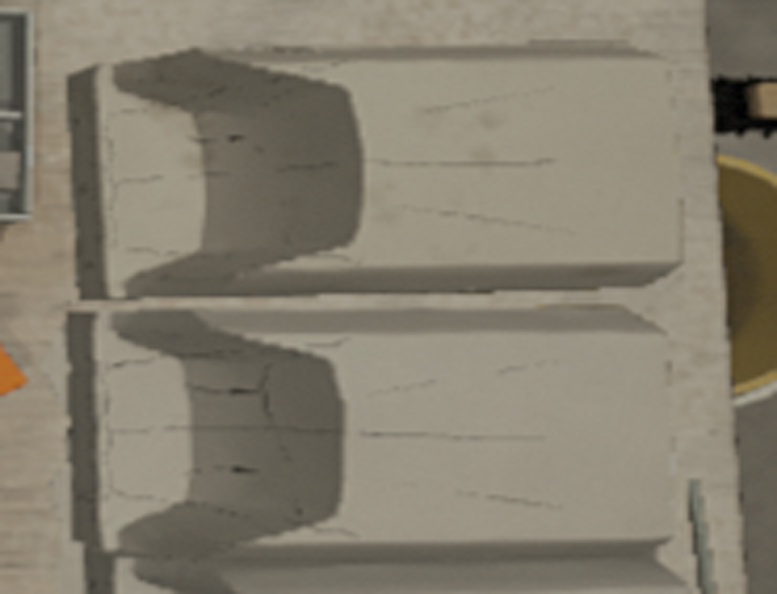

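```bash
python3 - <<'E'
from h import *
plan([((.477,-.451,.13),(180,0,86.7)),((.477,-.451,.0505),(180,0,86.7),3)],g=.03)
E
```

```text
[[-0.01,-0.06,0.09,0,0,0.94,0.03],[-0.02,-0.07,0.09,0,0,0.94,0.03],[-0.02,-0.06,0.09,0,0,0.95,0.03],[-0.02,-0.05,0.09,0,0,0.94,0.03],[-0.04,-0.06,0.09,0,0,0.94,0.03]]
[[-0.04,-0.05,0.09,0,0,0.94,0.03],[-0.04,-0.05,0.09,0,0,0.94,0.03],[-0.05,-0.04,0.09,0,0,0.95,0.03],[-0.05,-0.04,0.09,0,0,0.94,0.03],[-0.05,-0.03,0.09,0,0,0.94,0.03]]
[[-0.06,-0.03,0.09,0,0,0.94,0.03],[-0.06,-0.02,0.09,0,0,0.94,0.03],[-0.06,-0.01,0.09,0,0,0.95,0.03],[-0.07,-0.01,0.09,0,0,0.94,0.03],[-0.06,0,0.09,0,0,0.94,0.03]]
[[0,0,0.53,0,0,0,0.03],[0,0,0.53,0,0,0,0.03],[0,0,0.53,0,0,0,0.03]]
end [ 0.4771 -0.451   0.0504] [1.7998e+02 1.0000e-02 8.6700e+01] 18
```

>>> apply_moves([
  [-0.01, -0.06, 0.09, 0, 0, 0.94, 0.03],
  [-0.02, -0.07, 0.09, 0, 0, 0.94, 0.03],
  [-0.02, -0.06, 0.09, 0, 0, 0.95, 0.03],
  [-0.02, -0.05, 0.09, 0, 0, 0.94, 0.03],
  [-0.04, -0.06, 0.09, 0, 0, 0.94, 0.03],
])

```text
time: 4.45
ee_pos: [0.477, -0.4191, 0.1749]
eef_rot: [-180.0, 0.0, 143.0]
force: [-0.1, -0.5, -0.4]
gripper_width: 0.49
```

>>> apply_moves([
  [-0.04, -0.05, 0.09, 0, 0, 0.94, 0.03],
  [-0.04, -0.05, 0.09, 0, 0, 0.94, 0.03],
  [-0.05, -0.04, 0.09, 0, 0, 0.95, 0.03],
  [-0.05, -0.04, 0.09, 0, 0, 0.94, 0.03],
  [-0.05, -0.03, 0.09, 0, 0, 0.94, 0.03],
])

```text
time: 5.08
ee_pos: [0.4769, -0.4349, 0.1524]
eef_rot: [180.0, 0.0, 114.8]
force: [-0.4, -0.6, 0.9]
gripper_width: 0.486
```

>>> apply_moves([
  [-0.06, -0.03, 0.09, 0, 0, 0.94, 0.03],
  [-0.06, -0.02, 0.09, 0, 0, 0.94, 0.03],
  [-0.06, -0.01, 0.09, 0, 0, 0.95, 0.03],
  [-0.07, -0.01, 0.09, 0, 0, 0.94, 0.03],
  [-0.06, 0, 0.09, 0, 0, 0.94, 0.03],
])

```text
time: 5.7
ee_pos: [0.4772, -0.451, 0.1299]
eef_rot: [180.0, 0.0, 86.5]
force: [0.4, 0.2, -0.0]
gripper_width: 0.485
```

```bash
python3 - <<'E'
from h import *
st()
s,K2,T2=cam("side");crop(s,"s3.png",325,215,445,395,4)
E
```

```text
5.7 [ 0.4772 -0.451   0.1299] [1.7997e+02 3.0000e-02 8.6510e+01] [ 0.4  0.2 -0. ] 0.485 [-50.3  21.1  87.2  -0.   71.6 -46.8]
```

View pics/s3.png

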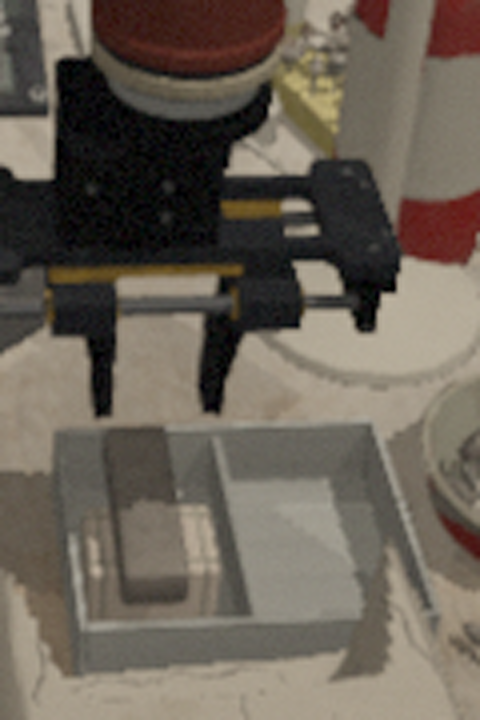

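```bash
python3 - <<'E'
from h import *
s,K2,T2=cam("side");t,K,T=cam("top")
print(proj(K2,T2,(.4772,-.451,.13)),[ (proj(K2,T2,(.4772+d,-.451,.13))-[325,215])*4 for d in(-.021,.021)])
E
```

```text
[363.73861483 314.60564533] [array([110.80117036, 401.38559413]), array([198.92851734, 395.47159627])]
```

>>> apply_moves([
  [0, 0, 0.53, 0, 0, 0, 0.03],
  [0, 0, 0.53, 0, 0, 0, 0.03],
  [0, 0, 0.52, 0, 0, 0, 0.03],
  [0, 0, 0, 0, 0, 0, 1],
  [0, 0, 0, 0, 0, 0, 1],
], force=20)

```text
time: 6.48
ee_pos: [0.4773, -0.4518, 0.0518]
eef_rot: [179.9, 0.1, 86.7]
force: [0.3, -0.9, -1.3]
gripper_width: 0.376
```

>>> apply_moves([
  [0, 0, -0.2, 0, 0, 0, 1],
  [0, 0, -0.4, 0, 0, 0, 1],
  [0, 0, -0.5, 0, 0, 0, 1],
])

```text
time: 6.85
ee_pos: [0.477, -0.4517, 0.1079]
eef_rot: [180.0, 0.0, 86.6]
force: [0.2, -0.7, -0.7]
gripper_width: 0.373
```

```bash
python3 - <<'E'
from h import *
st()
s,K2,T2=cam("side");crop(s,"s4.png",325,215,445,395,4)
plan([((.5665,-.450,.08),(180,0,87.2)),((.5665,-.450,.0105),(180,0,87.2),3)],g=1)
E
```

```text
6.85 [ 0.477  -0.4517  0.1079] [1.7995e+02 5.0000e-02 8.6590e+01] [ 0.2 -0.7 -0.7] 0.373 [-50.3  22.4  88.1   0.   69.4 -46.9]
[[0.09,0.87,0.33,0.02,0.03,-0.05,1],[0.09,0.88,0.33,0.03,0.02,-0.05,1],[0,0,0.46,0,0,0,1],[0,0,0.47,0,0,0,1],[0,0,0.46,0,0,0,1]]
end [ 0.5667 -0.4498  0.0105] [-1.80e+02  2.00e-02  8.72e+01] 5
```

View pics/s4.png

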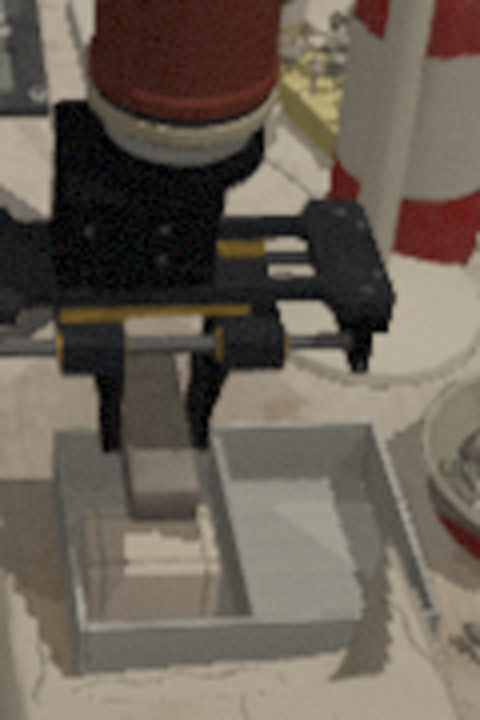

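```bash
python3 - <<'E'
from h import *
import cv2
s,K2,T2=cam("side");t,K,T=cam("top")
# rim extreme points: world y-min / x-min tangents approx
t0=cv2.imread("pics/top0.png");s0=cv2.imread("pics/side0.png")
crop(s0,"bs.png",420,300,510,370,6);crop(t0,"bt.png",390,115,455,180,6)
E
```

```text
(no output)
```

View pics/bs.png

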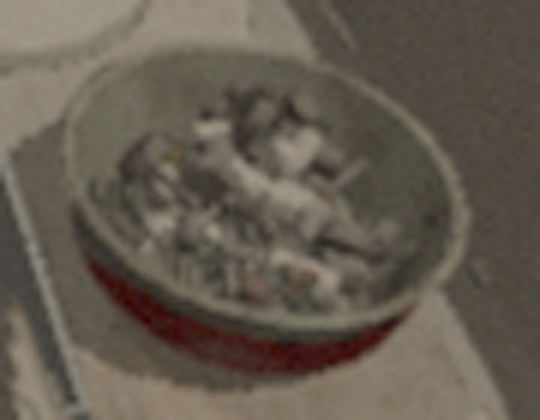

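View pics/bt.png

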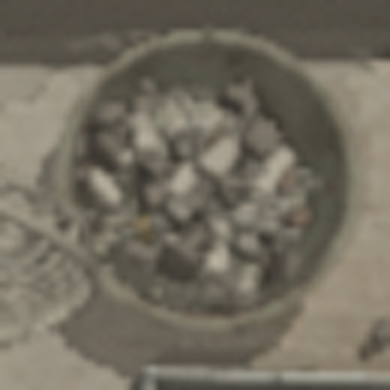

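```bash
python3 - <<'E'
from h import *
s,K2,T2=cam("side");t,K,T=cam("top")
print(tri((K,T),(424.5,144.5),(K2,T2),(464.5,331)))
E
```

```text
(array([ 0.7027525 , -0.42123606,  0.03436777]), np.float64(6.603796022000947e-05))
```

>>> apply_moves([
  [0.09, 0.87, 0.33, 0, 0, -0.05, 1],
  [0.11, 0.88, 0.33, 0, 0, -0.05, 1],
  [0, 0, 0.46, 0, 0, 0, 1],
  [0, 0, 0.45, 0, 0, 0, 1],
  [0, 0, 0.3, 0, 0, 0, 1],
])

```text
time: 7.72
ee_pos: [0.5624, -0.4457, 0.0096]
eef_rot: [-179.8, -0.1, 87.1]
force: [-13.5, 5.7, 29.4]
gripper_width: 0.375
```

```bash
python3 - <<'E'
from h import *
st()
s,K2,T2=cam("side");crop(s,"s5.png",325,215,445,395,4)
E
```

```text
7.72 [ 0.5624 -0.4457  0.0096] [-1.7979e+02 -1.4000e-01  8.7140e+01] [-13.5   5.7  29.4] 0.375 [-44.7  36.8  79.4  -0.   64.1 -41.8]
```

View pics/s5.png

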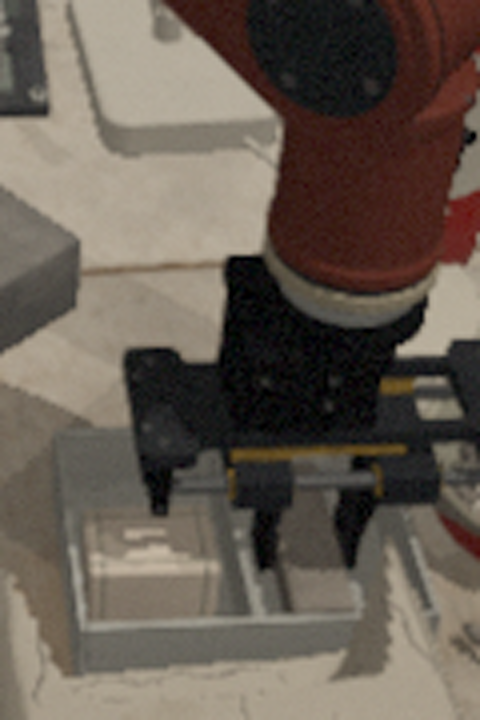

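>>> apply_moves([
  [0, -0.05, -0.05, 0, 0, 0, 0.1],
  [0, 0, 0, 0, 0, 0, 0.1],
  [0, 0, -0.2, 0, 0, 0, 0.1],
  [0, 0, -0.6, 0, 0, 0, 0.1],
  [0, 0, -0.9, 0, 0, 0, 0.1],
])

```text
time: 8.4
ee_pos: [0.5613, -0.4455, 0.0995]
eef_rot: [-179.9, -0.1, 87.2]
force: [0.4, 0.5, -0.2]
gripper_width: 0.445
```

```bash
python3 - <<'E'
from h import *
st()
s,K2,T2=cam("side");crop(s,"s6.png",325,215,445,395,4)
t,K,T=cam("top");crop(t,"t6.png",390,165,480,255,6)
E
```

```text
8.4 [ 0.5613 -0.4455  0.0995] [-1.7989e+02 -1.0000e-01  8.7180e+01] [ 0.4  0.5 -0.2] 0.445 [-44.7  30.7  77.7   0.   71.7 -41.9]
```

View pics/s6.png

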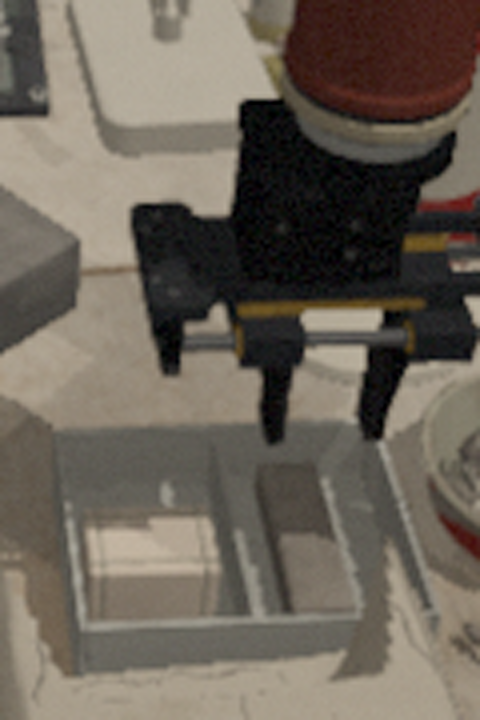

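View pics/t6.png

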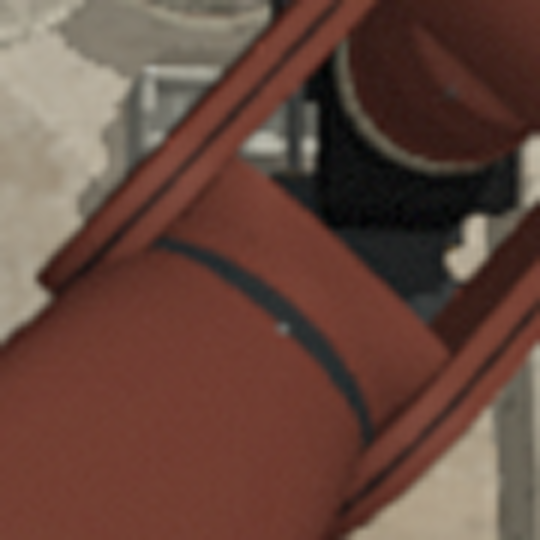

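```bash
python3 - <<'E'
from h import *
s,K2,T2=cam("side")
c=s[330:375,340:385];cv2.imwrite("pics/b7.png",cv2.resize(c,None,fx=13,fy=13,interpolation=cv2.INTER_CUBIC))
E
```

```text
(no output)
```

View pics/b7.png

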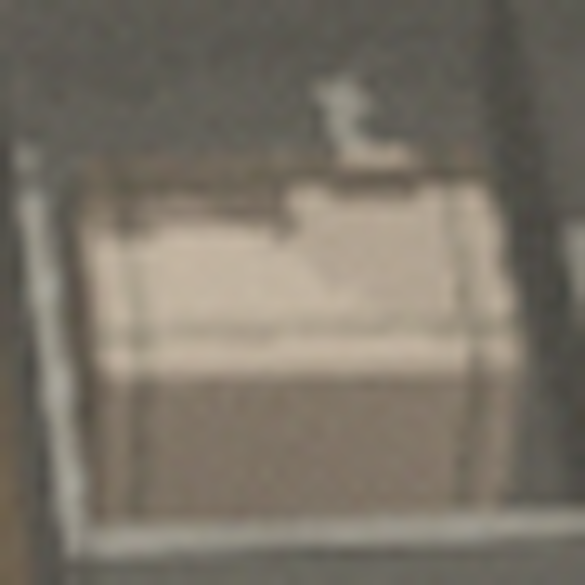

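```bash
python3 - <<'E'
from h import *
s,K2,T2=cam("side")
f=lambda p:((p[0]+.5)/13-.5+340,(p[1]+.5)/13-.5+330)
P=[onz(K2,T2,*f(p),.044) for p in[(95,380),(520,372),(490,152),(80,160)]];print(np.round(P,4),np.mean(P,0))
plan([((.52,-.453,.13),(180,0,45)),((.480,-.4575,.12),(180,0,-3))],g=-.45)
E
```

```text
[[ 0.4442 -0.4798  0.044 ]
 [ 0.5074 -0.4843  0.044 ]
 [ 0.512  -0.4409  0.044 ]
 [ 0.4485 -0.4365  0.044 ]] [ 0.47801062 -0.4603537   0.044     ]
[[-0.02,-0.11,-0.07,0.01,0,0.88,-0.45],[-0.03,-0.1,-0.07,0,0,0.88,-0.45],[-0.04,-0.1,-0.07,0.01,0.01,0.88,-0.45],[-0.05,-0.1,-0.07,0,0,0.88,-0.45],[-0.05,-0.1,-0.06,0.01,0,0.87,-0.45]]
[[-0.07,-0.08,-0.07,0,0,0.88,-0.45],[-0.07,-0.08,-0.07,0.01,0,0.88,-0.45],[-0.08,-0.08,-0.07,0,0.01,0.88,-0.45],[-0.07,-0.06,0.02,0,0,0.89,-0.45],[-0.07,-0.04,0.02,0,0,0.89,-0.45]]
[[-0.08,-0.05,0.03,0,0,0.89,-0.45],[-0.09,-0.03,0.02,0,0,0.89,-0.45],[-0.08,-0.03,0.02,0,0,0.88,-0.45],[-0.09,-0.01,0.02,0,0,0.89,-0.45],[-0.09,-0.01,0.03,0,0,0.89,-0.45]]
[[-0.09,-0.01,0.02,0,0,0.89,-0.45],[-0.09,0.01,0.02,0,0,0.89,-0.45]]
end [ 0.4798 -0.4575  0.12  ] [-1.8e+02 -3.0e-02 -3.0e+00] 17
```

>>> apply_moves([
  [-0.02, -0.11, -0.07, 0, 0, 0.88, -0.33],
  [-0.03, -0.1, -0.07, 0, 0, 0.88, -0.33],
  [-0.04, -0.1, -0.07, 0.01, 0, 0.88, -0.33],
  [-0.05, -0.1, -0.07, 0, 0, 0.88, -0.33],
  [-0.05, -0.1, -0.06, 0.01, 0, 0.87, -0.33],
])

```text
time: 9.22
ee_pos: [0.5341, -0.4489, 0.115]
eef_rot: [-179.7, -0.0, 60.7]
force: [0.2, -0.0, -0.4]
gripper_width: 0.663
```

>>> apply_moves([
  [-0.07, -0.08, -0.07, 0, 0, 0.88, -0.33],
  [-0.07, -0.08, -0.07, 0.01, 0, 0.88, -0.33],
  [-0.08, -0.08, -0.07, 0, 0, 0.88, -0.33],
  [-0.07, -0.06, 0.02, 0, 0, 0.89, -0.33],
  [-0.07, -0.04, 0.02, 0, 0, 0.89, -0.33],
])

```text
time: 9.85
ee_pos: [0.5095, -0.4522, 0.1236]
eef_rot: [-179.7, 0.1, 34.1]
force: [-0.9, 0.6, 0.2]
gripper_width: 0.665
```

>>> apply_moves([
  [-0.08, -0.05, 0.03, 0, 0, 0.89, -0.33],
  [-0.09, -0.03, 0.02, 0, 0, 0.89, -0.33],
  [-0.08, -0.03, 0.02, 0, 0, 0.89, -0.33],
  [-0.09, -0.01, 0.02, 0, 0, 0.89, -0.33],
  [-0.09, 0, 0.03, 0, 0, 0.89, -0.33],
])

```text
time: 10.48
ee_pos: [0.487, -0.4554, 0.1176]
eef_rot: [-179.8, 0.2, 7.4]
force: [0.1, -0.2, 0.2]
gripper_width: 0.665
```

>>> apply_moves([
  [-0.09, 0, 0.02, 0, 0, 0.89, -0.33],
  [-0.1, 0.02, 0.02, 0, 0, 0.94, -0.33],
  [0, 0, 0, 0, 0, 0, -0.33],
])

```text
time: 10.85
ee_pos: [0.4775, -0.4573, 0.1157]
eef_rot: [-179.8, 0.3, -3.3]
force: [0.9, 0.1, 0.5]
gripper_width: 0.667
```

```bash
python3 - <<'E'
from h import *
st()
s,K2,T2=cam("side");crop(s,"s8.png",325,215,445,395,4)
t,K,T=cam("top");crop(t,"t8.png",390,165,490,255,6)
plan([((.479,-.458,.06),(180,0,-3.6),2),((.479,-.458,.013),(180,0,-3.6),3)],g=-.33)
E
```

```text
10.85 [ 0.4775 -0.4573  0.1157] [-179.82    0.27   -3.33] [0.9 0.1 0.5] 0.667 [-50.5  22.8  86.7  -0.1  70.8  42.8]
[[0.01,0.01,0.56,-0.01,0.02,0.03,-0.33],[0.01,0,0.57,-0.01,0.02,0.03,-0.33],[0,0,0.31,0,0,0,-0.33],[0,0,0.31,0,0,0,-0.33],[0,0,0.32,0,0,0,-0.33]]
end [ 0.479  -0.4579  0.0129] [-1.7999e+02 -3.0000e-02 -3.6100e+00] 5
```

View pics/s8.png

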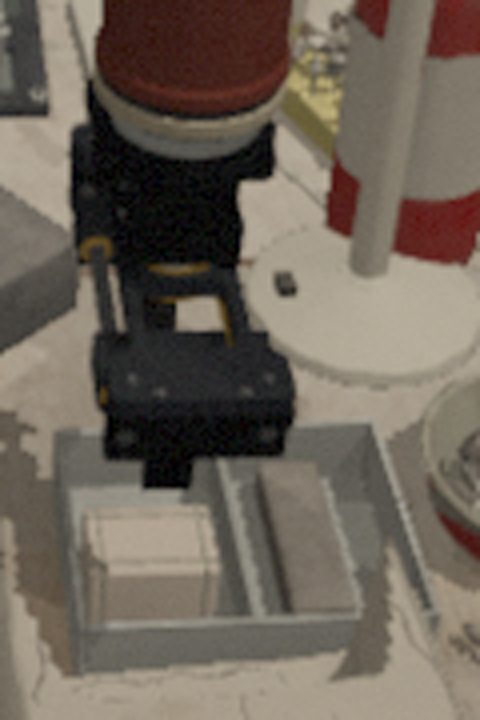

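View pics/t8.png

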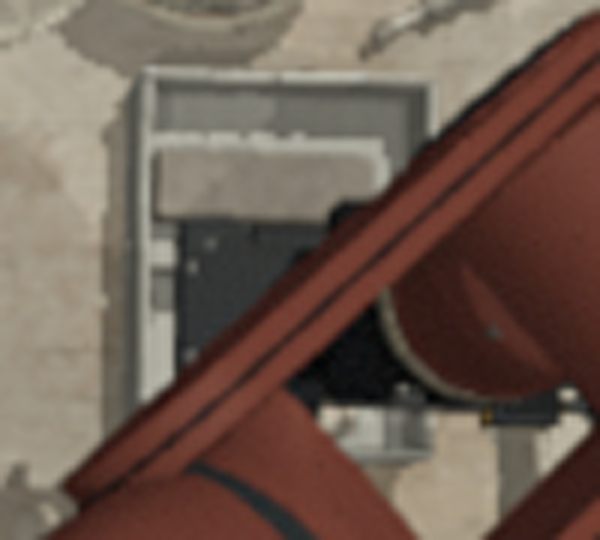

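>>> apply_moves([
  [0.01, 0.01, 0.56, -0.02, 0.02, 0.03, -0.33],
  [0.02, 0, 0.57, -0.01, 0.02, 0.03, -0.33],
  [0, 0, 0.31, 0, 0, 0, -0.33],
])

```text
time: 11.32
ee_pos: [0.4792, -0.4574, 0.0431]
eef_rot: [-180.0, 0.0, -3.6]
force: [-0.1, 0.7, 0.3]
gripper_width: 0.664
```

>>> apply_moves([
  [0, 0, 0.31, 0, 0, 0, -0.33],
  [0, 0, 0.3, 0, 0, 0, -0.33],
  [0, 0, 0, 0, 0, 0, -0.33],
])

```text
time: 11.7
ee_pos: [0.4792, -0.4578, 0.0132]
eef_rot: [180.0, 0.0, -3.7]
force: [0.3, 0.2, -0.8]
gripper_width: 0.663
```

Clear of contact. Close.

>>> apply_moves([
  [0, 0, 0, 0, 0, 0, 1],
  [0, 0, 0, 0, 0, 0, 1],
  [0, 0, -0.1, 0, 0, 0, 1],
  [0, 0, -0.4, 0, 0, 0, 1],
  [0, 0, -0.8, 0, 0, 0, 1],
], force=30)

```text
time: 12.32
ee_pos: [0.4786, -0.4572, 0.0791]
eef_rot: [-179.9, 0.1, -3.7]
force: [0.3, 0.0, -2.7]
gripper_width: 0.504
```

```bash
python3 - <<'E'
from h import *
st()
s,K2,T2=cam("side");crop(s,"s9.png",325,215,445,395,4)
plan([((.479,-.44,.14),(180,0,-3.6)),((.477,-.21,.14),(180,0,-4)),((.468,-.108,.10),(180,0,-4)),((.468,-.108,.0105),(180,0,-4),3)],g=1)
E
```

```text
12.32 [ 0.4786 -0.4572  0.0791] [-1.7993e+02  9.0000e-02 -3.7200e+00] [ 0.3  0.  -2.7] 0.504 [-50.5  25.   88.   -0.   67.1  43.2]
[[-0.04,-0.2,-0.53,0.04,-0.03,-0.01,1],[-0.04,-0.21,-0.52,0.03,-0.03,-0.01,1],[-0.07,-0.92,0,0,0,0.01,1],[-0.06,-0.91,0,0,0,0.02,1],[-0.07,-0.92,0,0,0,0.01,1]]
[[-0.07,-0.92,0,0,0,0.01,1],[-0.07,-0.92,0,0,0,0.02,1],[-0.11,-0.67,0.27,0,0,0,1],[-0.1,-0.67,0.26,0,0,0,1],[-0.11,-0.68,0.27,0,0,0,1]]
[[0,0,0.6,0,0,0,1],[0,0,0.59,0,0,0,1],[0,0,0.6,0,0,0,1]]
end [ 0.4681 -0.1079  0.0104] [180.    -0.    -4.01] 13
```

View pics/s9.png

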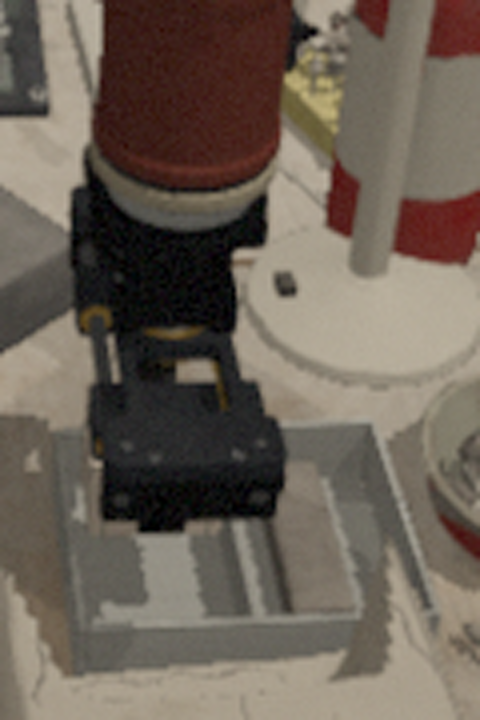

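```bash
python3 - <<'E'
from h import *
plan([((.479,-.44,.14),(180,0,-3.6)),((.480,-.23,.14),(180,0,-4)),((.487,-.15,.07),(180,0,-4)),((.487,-.15,.011),(180,0,-4),3)],g=1)
E
```

```text
[[-0.04,-0.2,-0.53,0.04,-0.03,-0.01,1],[-0.04,-0.21,-0.52,0.03,-0.03,-0.01,1],[-0.05,-0.84,0,0,0,0.01,1],[-0.05,-0.84,0,0,0,0.02,1],[-0.05,-0.83,0,0,0,0.01,1]]
[[-0.05,-0.84,0,0,0,0.01,1],[-0.05,-0.84,0,0,0,0.02,1],[0.01,-0.54,0.47,0,0,0,1],[0.01,-0.53,0.46,0,0,0,1],[0,-0.54,0.47,0,0,0,1]]
[[0,0,0.39,0,0,0,1],[0,0,0.4,0,0,0,1],[0,0,0.39,0,0,0,1]]
end [ 0.4868 -0.1498  0.0109] [180.    -0.    -4.01] 13
```

>>> apply_moves([
  [-0.04, -0.2, -0.53, 0.04, -0.03, -0.01, 1],
  [-0.04, -0.21, -0.52, 0.03, -0.03, -0.01, 1],
  [-0.05, -0.84, 0, 0, 0, 0.01, 1],
  [-0.05, -0.84, 0, 0, 0, 0.02, 1],
  [-0.05, -0.83, 0, 0, 0, 0.01, 1],
])

```text
time: 13.0
ee_pos: [0.4779, -0.3112, 0.1341]
eef_rot: [-179.8, 0.2, -3.9]
force: [0.7, 0.9, -2.6]
gripper_width: 0.501
```

>>> apply_moves([
  [-0.05, -0.84, 0, 0, 0, 0.01, 1],
  [-0.05, -0.84, 0, 0, 0, 0.02, 1],
  [0.01, -0.54, 0.47, 0, 0, 0, 1],
  [0.01, -0.53, 0.46, 0, 0, 0, 1],
  [0, -0.54, 0.47, 0, 0, 0, 1],
])

```text
time: 13.62
ee_pos: [0.4855, -0.1468, 0.0646]
eef_rot: [-179.8, 0.1, -4.0]
force: [0.1, -0.1, -2.9]
gripper_width: 0.503
```

>>> apply_moves([
  [0, 0, 0.4, 0, 0, 0, 1],
  [0, 0, 0.4, 0, 0, 0, 1],
  [0, 0, 0.35, 0, 0, 0, 1],
  [0, 0, 0, 0, 0, 0, 1],
])

```text
time: 14.12
ee_pos: [0.4857, -0.1474, 0.0072]
eef_rot: [-179.7, 0.1, -4.0]
force: [1.6, 0.7, -0.5]
gripper_width: 0.502
```

```bash
python3 - <<'E'
from h import *
st()
s,K2,T2=cam("side");crop(s,"s10.png",270,150,420,330,4)
E
```

```text
14.12 [ 0.4857 -0.1474  0.0072] [-1.7973e+02  1.5000e-01 -4.0200e+00] [ 1.6  0.7 -0.5] 0.502 [-25.9  12.5 113.3   0.2  54.4  68. ]
```

View pics/s10.png

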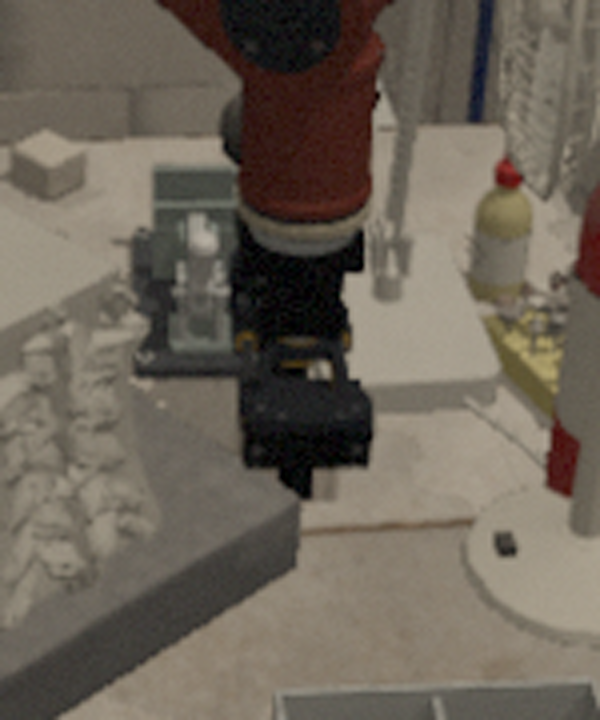

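>>> apply_moves([
  [0, 0, 0, 0, 0, 0, -0.2],
  [0, 0, 0, 0, 0, 0, -0.2],
  [0, 0, -0.4, 0, 0, 0, -0.2],
  [0, 0, -0.8, 0, 0, 0, -0.2],
  [0, 0, -0.3, 0, 0, -0.95, -0.8],
])

```text
time: 14.8
ee_pos: [0.4863, -0.1483, 0.084]
eef_rot: [-179.8, 0.0, 1.8]
force: [0.1, 0.1, -0.3]
gripper_width: 0.653
```

```bash
python3 - <<'E'
from h import *
st()
plan([((.486,-.1475,.085),(180,0,86))],g=-.8)
E
```

```text
14.8 [ 0.4863 -0.1483  0.084 ] [-1.7978e+02  5.0000e-02  1.8000e+00] [ 0.1  0.1 -0.3] 0.653 [-26.    5.3 111.6   0.2  63.3  62.1]
[[0,0,0,0,0,-0.94,-0.8],[0,0,0,0,0,-0.93,-0.8],[0,0,0,-0.01,0,-0.94,-0.8],[0,0,-0.01,0,-0.01,-0.93,-0.8],[0,-0.01,0,0,0,-0.94,-0.8]]
[[0,0,0,0,0,-0.93,-0.8],[0,0,0,-0.01,0,-0.94,-0.8],[0,0,0,0,0,-0.93,-0.8],[0,0,0,0,0,-0.94,-0.8],[0,0,0,0,0,-0.94,-0.8]]
[[0,0,0,-0.01,-0.01,-0.93,-0.8],[0,0,-0.01,0,0,-0.94,-0.8],[0,0,0,0,0,-0.93,-0.8],[0,0,0,0,0,-0.94,-0.8],[0.01,0,0,-0.01,0,-0.93,-0.8]]
end [ 0.4861 -0.1473  0.085 ] [ 1.7998e+02 -1.0000e-02  8.5980e+01] 15
```

>>> apply_moves([
  [0, 0, 0, 0, 0, -0.94, -0.8],
  [0, 0, 0, 0, 0, -0.93, -0.8],
  [0, 0, 0, -0.01, 0, -0.94, -0.8],
  [0, 0, 0, 0, -0.01, -0.93, -0.8],
  [0, 0, 0, 0, 0, -0.94, -0.8],
])

```text
time: 15.42
ee_pos: [0.4848, -0.1475, 0.0815]
eef_rot: [-179.7, 0.1, 29.9]
force: [-0.1, -0.0, 0.2]
gripper_width: 0.899
```

>>> apply_moves([
  [0, 0, 0, 0, 0, -0.93, -0.8],
  [0, 0, 0, -0.01, 0, -0.94, -0.8],
  [0, 0, 0, 0, 0, -0.93, -0.8],
  [0, 0, 0, 0, 0, -0.94, -0.8],
  [0, 0, 0, 0, 0, -0.94, -0.8],
])

```text
time: 16.05
ee_pos: [0.4847, -0.1475, 0.0815]
eef_rot: [-179.7, -0.0, 58.0]
force: [-0.4, 0.0, 0.3]
gripper_width: 0.899
```

>>> apply_moves([
  [0, 0, 0, -0.01, -0.01, -0.93, -0.8],
  [0, 0, 0, 0, 0, -0.94, -0.8],
  [0, 0, 0, 0, 0, -0.93, -0.8],
  [0, 0, 0, 0, 0, -0.94, -0.8],
  [0, 0, 0, -0.01, 0, -0.93, -0.8],
])

```text
time: 16.68
ee_pos: [0.4848, -0.1475, 0.0815]
eef_rot: [-179.8, -0.1, 86.0]
force: [-0.3, 0.8, 0.0]
gripper_width: 0.904
```

```bash
python3 - <<'E'
from h import *
st()
s,K2,T2=cam("side");crop(s,"s11.png",270,200,390,320,6)
t,K,T=cam("top");crop(t,"t11.png",270,180,370,270,6)
E
```

```text
16.68 [ 0.4848 -0.1475  0.0815] [-1.7982e+02 -9.0000e-02  8.6040e+01] [-0.3  0.8  0. ] 0.904 [-25.9   5.4 111.8   0.   63.  -21.9]
```

View pics/s11.png

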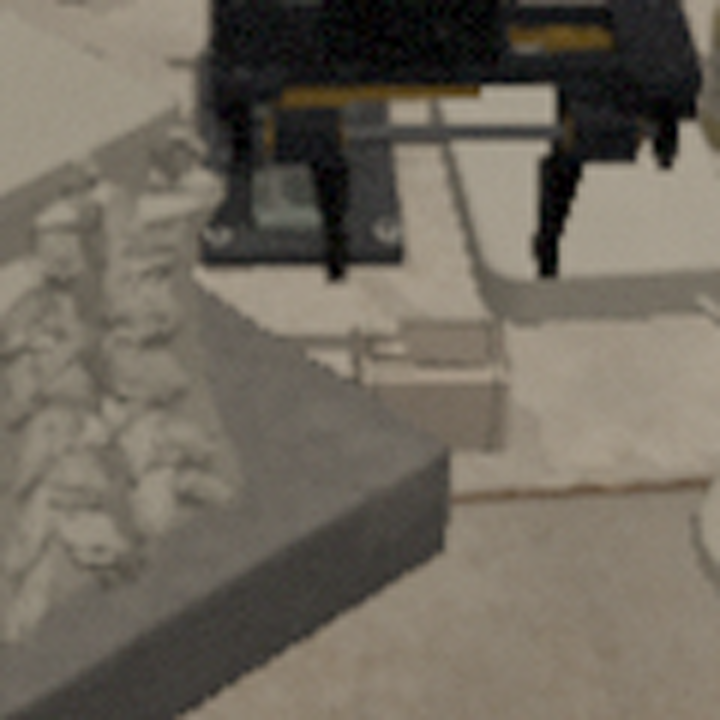

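View pics/t11.png

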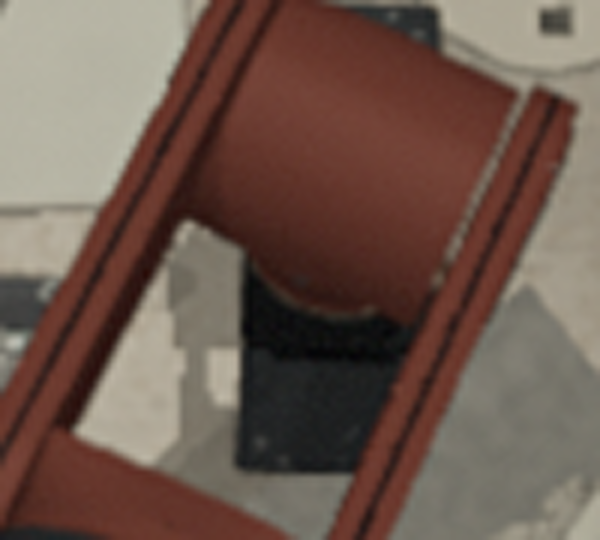

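```bash
python3 - <<'E'
from h import *
s,K2,T2=cam("side");t,K,T=cam("top")
f=lambda p:((p[0]+.5)/6-.5+270,(p[1]+.5)/6-.5+200)
P=[onz(K2,T2,*f(p),.040) for p in[(366,383),(510,373),(498,322),(357,330)]];print(np.round(P,4),np.mean(P,0))
# slab corner top at (448,452): 
for z in(.03,.04,.05): print(onz(K2,T2,*f((448,452)),z),onz(K,T,358,229,z),onz(K,T,303,270,z), onz(K2,T2,*f((448,548)),0))
E
```

```text
[[ 0.4508 -0.1702  0.04  ]
 [ 0.5118 -0.169   0.04  ]
 [ 0.5127 -0.1325  0.04  ]
 [ 0.4516 -0.1326  0.04  ]] [ 0.48172856 -0.15108224  0.04      ]
[ 0.48033458 -0.20649748  0.03      ] [ 0.4761024  -0.23574995  0.03      ] [ 0.36872464 -0.08622012  0.03      ] [ 0.47776658 -0.23131273  0.        ]
[ 0.47812536 -0.21881562  0.04      ] [ 0.47520878 -0.2349388   0.04      ] [ 0.36859629 -0.08647465  0.04      ] [ 0.47776658 -0.23131273  0.        ]
[ 0.47591614 -0.23113375  0.05      ] [ 0.47431516 -0.23412766  0.05      ] [ 0.36846794 -0.08672918  0.05      ] [ 0.47776658 -0.23131273  0.        ]
```

```bash
python3 - <<'E'
from h import *
s,K2,T2=cam("side")
f=lambda p:((p[0]+.5)/6-.5+270,(p[1]+.5)/6-.5+200)
for y in(-.157,-.1475,-.138):
  for p in[(347,278),(535,275)]:
    o,d=ray(K2,T2,*f(p));k=(y-o[1])/d[1];print(y,(o+k*d).round(4))
E
```

```text
-0.157 [ 0.4437 -0.157   0.0847]
-0.157 [ 0.5222 -0.157   0.0811]
-0.1475 [ 0.4449 -0.1475  0.078 ]
-0.1475 [ 0.5243 -0.1475  0.0743]
-0.138 [ 0.4461 -0.138   0.0713]
-0.138 [ 0.5263 -0.138   0.0676]
```

>>> apply_moves([
  [0, 0, 0, 0, 0, 0, -0.7],
  [0, 0, 0.5, 0, 0, 0, -0.7],
  [0, 0, 0.5, 0, 0, 0, -0.7],
  [0, 0, 0.4, 0, 0, 0, -0.7],
  [0, 0, 0, 0, 0, 0, -0.7],
])

```text
time: 17.55
ee_pos: [0.483, -0.1465, 0.0097]
eef_rot: [-179.6, -0.2, 85.8]
force: [-1.0, 0.0, -0.7]
gripper_width: 0.851
```

```bash
python3 - <<'E'
from h import *
st()
s,K2,T2=cam("side");crop(s,"s12.png",290,200,390,300,7)
E
```

```text
17.55 [ 0.483  -0.1465  0.0097] [-179.6    -0.18   85.83] [-1.   0.  -0.7] 0.851 [-25.8  12.1 113.5   0.   54.9 -21.7]
```

View pics/s12.png

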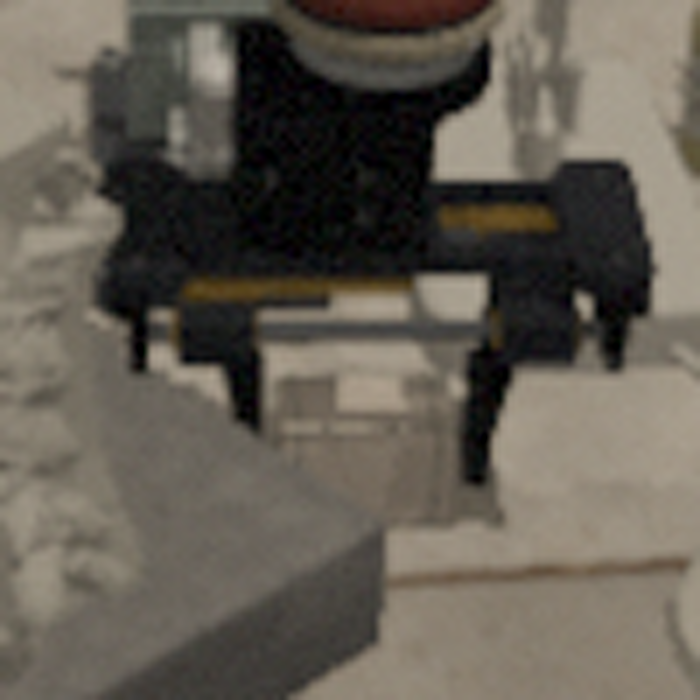

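```bash
python3 - <<'E'
from h import *
plan([((.483,-.1468,.0095),(180,0,86))],g=-.7)
E
```

```text
[[0,-0.02,0.03,-0.05,-0.02,-0.03,-0.7]]
end [ 0.483  -0.1469  0.0094] [ 1.7998e+02 -1.0000e-02  8.6010e+01] 1
```

>>> apply_moves([
  [0, 0, 0, -0.05, -0.03, -0.03, -0.7],
  [0, 0, 0, 0, 0, 0, 1],
  [0, 0, 0, 0, 0, 0, 1],
  [0, 0, -0.1, 0, 0, 0, 1],
  [0, 0, -0.4, 0, 0, 0, 1],
], force=35)

```text
time: 18.23
ee_pos: [0.4831, -0.1464, 0.0352]
eef_rot: [-179.9, -0.0, 86.0]
force: [0.2, -0.2, -3.3]
gripper_width: 0.728
```

```bash
python3 - <<'E'
from h import *
st()
s,K2,T2=cam("side");crop(s,"s13.png",290,170,390,270,7)
E
```

```text
18.23 [ 0.4831 -0.1464  0.0352] [-179.93   -0.     86.03] [ 0.2 -0.2 -3.3] 0.728 [-25.8   9.2 113.4  -0.   57.4 -21.8]
```

View pics/s13.png

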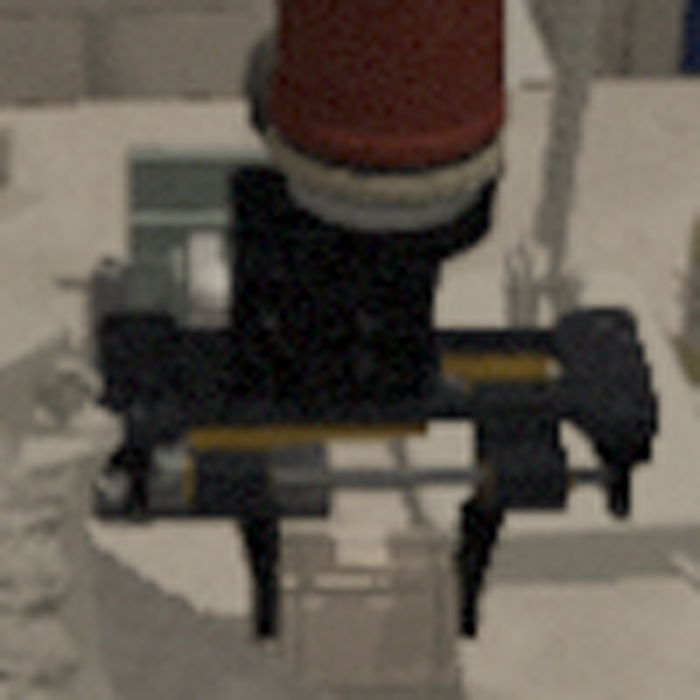

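```bash
python3 - <<'E'
from h import *
plan([((.465,-.12,.16),(180,0,86),3),((.44,-.02,.165),(180,0,85.95)),((.4515,.123,.15),(180,0,85.95)),((.4515,.123,.10),(180,0,85.95),2)],g=1,frac=.8)
E
```

```text
[[0.13,-0.11,-0.61,0.01,0,0,1],[0.13,-0.11,-0.61,0.01,0.01,0,1],[0.13,-0.11,-0.6,0.01,0,0.01,1],[0.13,-0.11,-0.61,0.01,0.01,0,1],[0.65,-0.21,-0.03,0,0,0,1]]
[[0.65,-0.22,-0.04,0,0,0,1],[0.66,-0.21,-0.03,0,0,0.01,1],[0.72,0.01,0.08,0,0,0,1],[0.71,0,0.07,0,0,0,1],[0.72,0.01,0.08,0,0,0,1]]
[[0.72,0.01,0.07,0,0,0,1],[0,0,0.5,0,0,0,1],[0,0,0.5,0,0,0,1]]
end [0.4517 0.1232 0.1   ] [-1.7998e+02 -1.0000e-02  8.5920e+01] 13
```

>>> apply_moves([
  [0.13, -0.11, -0.61, 0, 0, 0, 1],
  [0.13, -0.11, -0.61, 0.01, 0, 0, 1],
  [0.13, -0.11, -0.61, 0, 0, 0, 1],
  [0.13, -0.11, -0.61, 0.01, 0, 0, 1],
  [0.65, -0.21, -0.03, 0, 0, 0, 1],
])

```text
time: 18.9
ee_pos: [0.4581, -0.0877, 0.1626]
eef_rot: [179.6, 0.2, 85.9]
force: [0.0, 0.6, -3.1]
gripper_width: 0.729
```

>>> apply_moves([
  [0.65, -0.22, -0.04, 0, 0, 0, 1],
  [0.66, -0.21, -0.03, 0, 0, 0.01, 1],
  [0.72, 0.01, 0.08, 0, 0, 0, 1],
  [0.71, 0, 0.07, 0, 0, 0, 1],
  [0.72, 0.01, 0.08, 0, 0, 0, 1],
])

```text
time: 19.52
ee_pos: [0.4475, 0.0888, 0.1511]
eef_rot: [180.0, 0.1, 86.0]
force: [0.1, -1.1, -2.9]
gripper_width: 0.732
```

>>> apply_moves([
  [0.72, 0, 0.07, 0, 0, 0, 1],
  [0, 0, 0.5, 0, 0, 0, 1],
  [0, 0, 0.5, 0, 0, 0, 1],
  [0, 0, 0, 0, 0, 0, 1],
])

```text
time: 20.02
ee_pos: [0.4478, 0.1234, 0.0956]
eef_rot: [-179.7, 0.1, 86.0]
force: [-0.2, 0.6, -3.0]
gripper_width: 0.736
```

```bash
python3 - <<'E'
from h import *
st()
s,K2,T2=cam("side");crop(s,"s14.png",270,140,370,240,7)
t,K,T=cam("top");crop(t,"t14.png",195,190,300,280,7)
E
```

```text
20.02 [0.4478 0.1234 0.0956] [-1.797e+02  1.300e-01  8.600e+01] [-0.2  0.6 -3. ] 0.736 [ 5.700e+00 -1.600e+00  1.172e+02 -1.000e-01  6.470e+01  9.700e+00]
```

View pics/s14.png

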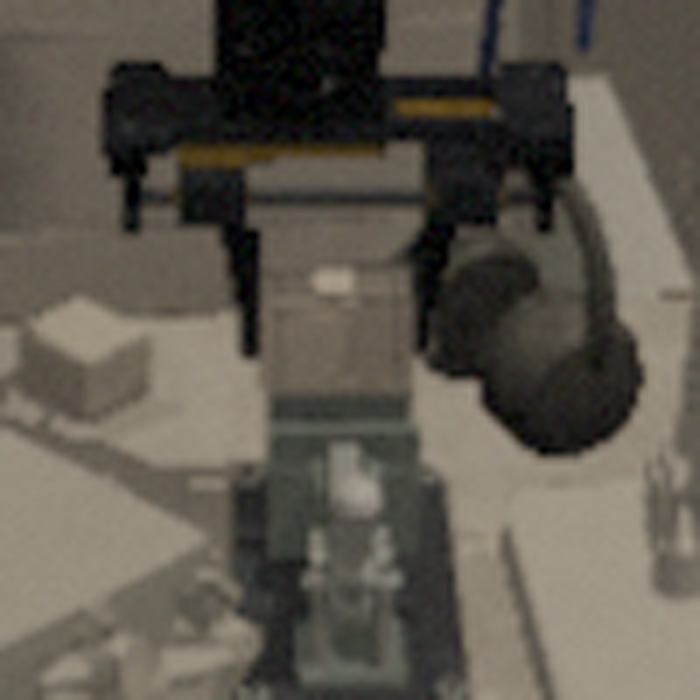

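View pics/t14.png

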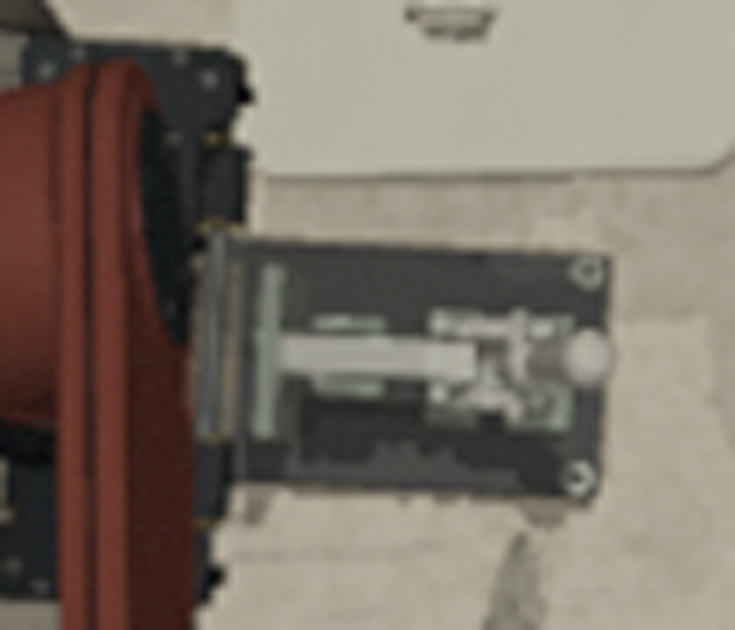

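```bash
python3 - <<'E'
from h import *
s,K2,T2=cam("side")
crop(s,"s15.png",298,170,338,222,14)
E
```

```text
(no output)
```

View pics/s15.png

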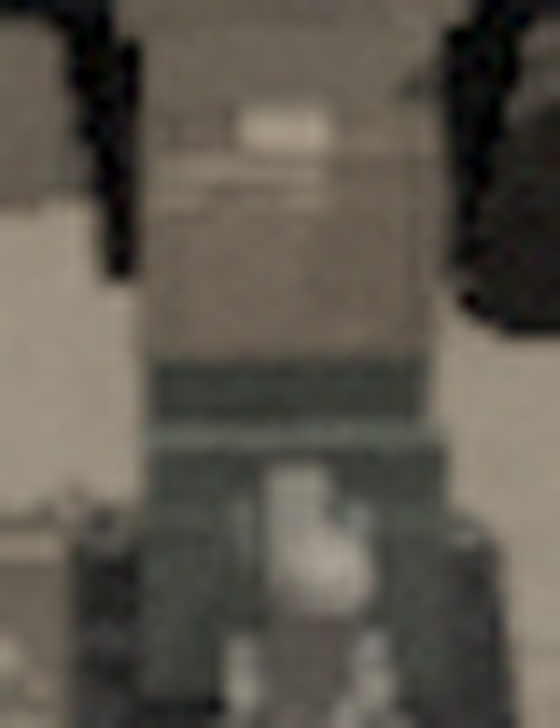

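```bash
python3 - <<'E'
from h import *
s,K2,T2=cam("side")
f=lambda p:((p[0]+.5)/14-.5+298,(p[1]+.5)/14-.5+170)
for n,z,pp in[("blank bot",.0862,[(147,357),(432,357)]),("blank top",.1262,[(143,195),(441,195)]),("wall near outer",.074,[(146,443),(446,443)]),("wall near inner",.074,[(146,420),(440,420)])]:
    P=[onz(K2,T2,*f(p),z) for p in pp];print(n,np.round(P,4),np.mean(P,0).round(4))
E
```

```text
blank bot [[0.4171 0.105  0.0862]
 [0.4767 0.0995 0.0862]] [0.4469 0.1022 0.0862]
blank top [[0.4163 0.101  0.1262]
 [0.4774 0.0953 0.1262]] [0.4468 0.0981 0.1262]
wall near outer [[0.4156 0.0901 0.074 ]
 [0.478  0.0843 0.074 ]] [0.4468 0.0872 0.074 ]
wall near inner [[0.4164 0.0999 0.074 ]
 [0.478  0.0941 0.074 ]] [0.4472 0.097  0.074 ]
```

```bash
python3 - <<'E'
from h import *
t,K,T=cam("top")
crop(t,"t15.png",220,218,246,258,16)
E
```

View pics/t15.png

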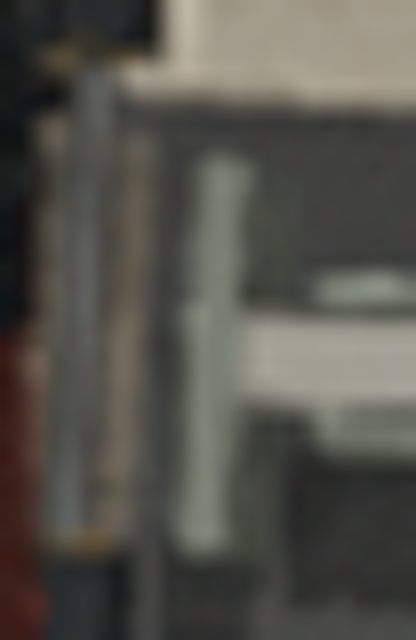

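```bash
python3 - <<'E'
from h import *
t,K,T=cam("top")
f=lambda p:((p[0]+.5)/16-.5+220,(p[1]+.5)/16-.5+218)
for n,z,pp in[("blank near edge",.126,[(155,128),(130,545)]),("wall outer edge",.074,[(252,152),(228,552)]),("wall inner",.074,[(198,152),(176,552)])]:
    P=[onz(K,T,*f(p),z) for p in pp];print(n,np.round(P,4),np.mean(P,0).round(4))
E
```

```text
blank near edge [[0.4818 0.0938 0.126 ]
 [0.4167 0.0981 0.126 ]] [0.4492 0.0959 0.126 ]
wall outer edge [[0.4828 0.0867 0.074 ]
 [0.4179 0.091  0.074 ]] [0.4503 0.0888 0.074 ]
wall inner [[0.4829 0.0954 0.074 ]
 [0.418  0.0994 0.074 ]] [0.4505 0.0974 0.074 ]
```

```bash
python3 - <<'E'
from h import *
t,K,T=cam("top")
f=lambda p:((p[0]+.5)/16-.5+220,(p[1]+.5)/16-.5+218)
P=[onz(K,T,*f(p),.086) for p in[(155,128),(130,545)]];print(np.round(P,4),np.mean(P,0).round(4))
E
```

```text
[[0.4858 0.1004 0.086 ]
 [0.4187 0.1048 0.086 ]] [0.4522 0.1026 0.086 ]
```

```bash
python3 - <<'E'
from h import *
st()
plan([((.4487,.1209,.088),(180,0,85.95)),((.4487,.1209,.06),(180,0,85.95),3)],g=1)
E
```

```text
20.38 [0.4509 0.1234 0.099 ] [1.7989e+02 6.0000e-02 8.5970e+01] [-0.4  0.2 -3.2] 0.735 [ 5.70e+00 -1.80e+00  1.17e+02 -1.00e-01  6.47e+01  9.70e+00]
[[-0.05,-0.04,0.22,0.02,0.01,0,1],[0,0,0.19,0,0,0,1],[0,0,0.18,0,0,0,1],[0,0,0.19,0,0,0,1]]
end [0.4488 0.121  0.06  ] [-179.99    0.     85.97] 4
```

```bash
python3 - <<'E'
from h import *
st()
s,K2,T2=cam("side");st()
s,K2,T2=cam("side");st()
E
```

```text
20.38 [0.4509 0.1234 0.099 ] [1.7989e+02 6.0000e-02 8.5970e+01] [-0.4  0.2 -3.2] 0.735 [ 5.70e+00 -1.80e+00  1.17e+02 -1.00e-01  6.47e+01  9.70e+00]
20.43 [0.4507 0.1234 0.0988] [1.7992e+02 6.0000e-02 8.5970e+01] [ 0.9 -0.5 -4.1] 0.733 [ 5.70e+00 -1.80e+00  1.17e+02 -1.00e-01  6.47e+01  9.80e+00]
20.48 [0.4506 0.1233 0.0986] [1.7994e+02 7.0000e-02 8.5970e+01] [ 0.5 -0.5 -3.9] 0.735 [ 5.70e+00 -1.80e+00  1.17e+02 -1.00e-01  6.47e+01  9.80e+00]
```

```bash
python3 - <<'E'
from h import *
plan([((.4517,.1221,.088),(180,0,85.95),2),((.4517,.1221,.06),(180,0,85.95),3)],g=1)
E
```

```text
[[-0.01,0.01,0.11,0.01,0.01,0,1],[-0.01,0.01,0.1,0,0,0,1],[0,0,0.19,0,0,0,1],[0,0,0.18,0,0,0,1],[0,0,0.19,0,0,0,1]]
end [0.4515 0.1223 0.0601] [1.800e+02 1.000e-02 8.597e+01] 5
```

>>> apply_moves([
  [-0.01, 0.01, 0.11, 0.01, 0.01, 0, 1],
  [-0.01, 0.01, 0.1, 0, 0, 0, 1],
  [0, 0, 0.19, 0, 0, 0, 1],
  [0, 0, 0.18, 0, 0, 0, 1],
  [0, 0, 0.1, 0, 0, 0, 1],
])

```text
time: 21.1
ee_pos: [0.4503, 0.1222, 0.0628]
eef_rot: [-179.8, 0.0, 86.0]
force: [-0.2, -0.3, -2.2]
gripper_width: 0.735
```

>>> apply_moves([
  [0, 0, 0, 0, 0, 0, 1],
  [0, 0, 0, 0, 0, 0, 1],
])

```text
time: 21.35
ee_pos: [0.4512, 0.1223, 0.0641]
eef_rot: [-180.0, 0.0, 86.0]
force: [0.5, 0.0, -3.4]
gripper_width: 0.733
```

```bash
python3 - <<'E'
from h import *
st()
s,K2,T2=cam("side");crop(s,"s16.png",298,170,338,222,14);st()
t,K,T=cam("top");crop(t,"t16.png",205,218,246,258,16);st()
E
```

```text
21.35 [0.4512 0.1223 0.0641] [-1.7995e+02  2.0000e-02  8.5980e+01] [ 0.5  0.  -3.4] 0.733 [  5.5   1.5 118.1  -0.   60.5   9.5]
21.4 [0.4513 0.1223 0.0642] [-1.7997e+02  2.0000e-02  8.5990e+01] [ 0.5 -0.2 -2.8] 0.731 [  5.5   1.5 118.1  -0.   60.5   9.5]
21.45 [0.4513 0.1223 0.0643] [-1.7997e+02  2.0000e-02  8.5980e+01] [-0.7  0.2 -3.7] 0.734 [  5.5   1.5 118.1  -0.   60.5   9.5]
```

View pics/s16.png

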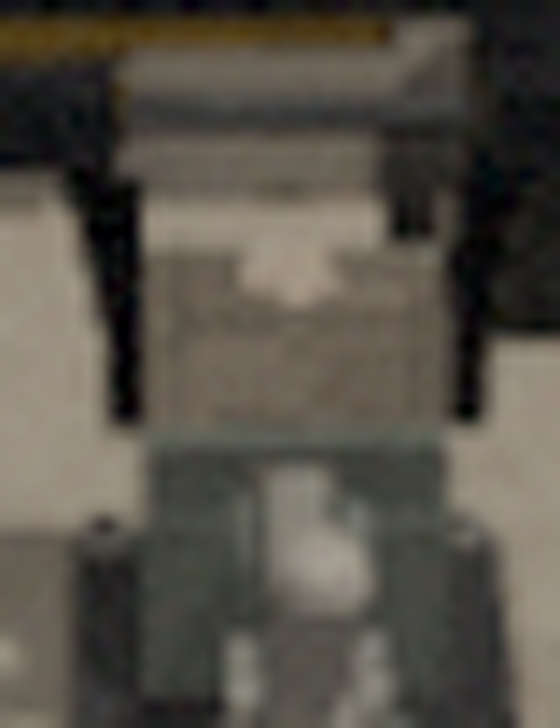

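View pics/t16.png

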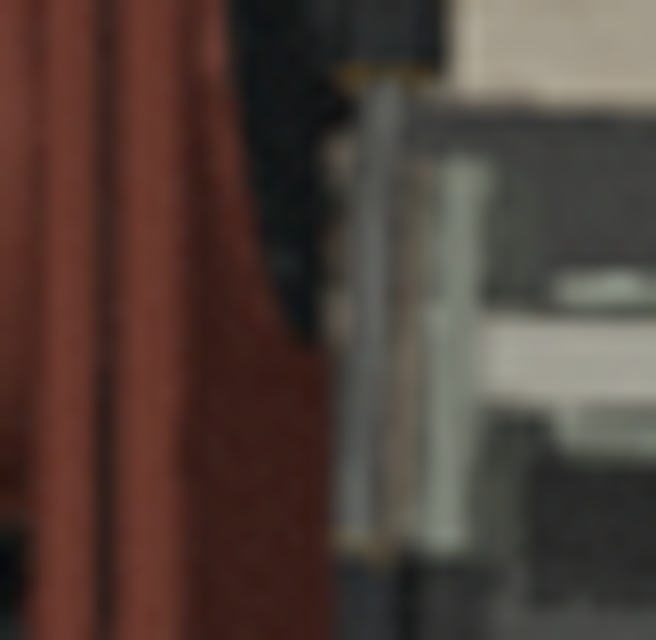

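>>> apply_moves([
  [0, 0, 0.25, 0, 0, 0, 1],
  [0, 0, 0.25, 0, 0, 0, 1],
  [0, 0, 0.2, 0, 0, 0, 1],
  [0, 0, 0, 0, 0, 0, 1],
])

```text
time: 21.95
ee_pos: [0.4496, 0.1221, 0.0274]
eef_rot: [-179.8, 0.1, 86.0]
force: [0.6, -0.3, -3.5]
gripper_width: 0.735
```

```bash
python3 - <<'E'
from h import *
st()
s,K2,T2=cam("side");crop(s,"s17.png",298,170,338,222,14);st()
E
```

```text
21.95 [0.4496 0.1221 0.0274] [-1.7976e+02  5.0000e-02  8.5980e+01] [ 0.6 -0.3 -3.5] 0.735 [  5.5   5.2 119.   -0.   56.1   9.5]
22.0 [0.4503 0.1222 0.0282] [-1.7983e+02  4.0000e-02  8.5980e+01] [ 0.9  0.5 -3.2] 0.73 [  5.5   5.1 119.   -0.   56.1   9.5]
```

View pics/s17.png

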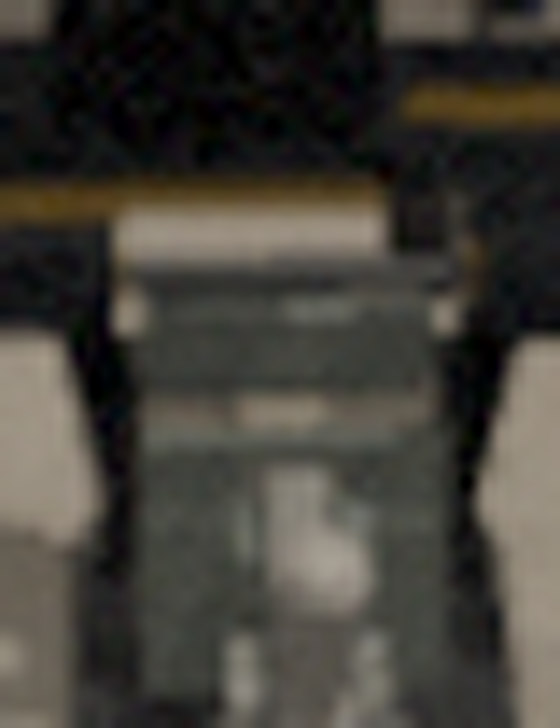

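>>> apply_moves([
  [0, 0, 0.06, 0, 0, 0, 1],
  [0, 0, 0.05, 0, 0, 0, 1],
  [0, 0, 0.04, 0, 0, 0, 1],
  [0, 0, 0, 0, 0, 0, 1],
  [0, 0, 0, 0, 0, 0, 1],
])

```text
time: 22.62
ee_pos: [0.4513, 0.1224, 0.0239]
eef_rot: [-179.9, 0.0, 86.0]
force: [-10.5, -1.6, 21.4]
gripper_width: 0.733
```

>>> apply_moves([
  [0, 0, -0.03, 0, 0, 0, 1],
  [0, 0, 0, 0, 0, 0, -0.7],
  [0, 0, 0, 0, 0, 0, -0.7],
  [0, 0, -0.3, 0, 0, 0, -0.7],
  [0, 0, -0.8, 0, 0, 0, -0.7],
])

```text
time: 23.25
ee_pos: [0.4492, 0.1221, 0.0774]
eef_rot: [-179.7, 0.1, 86.0]
force: [0.6, -0.7, 0.4]
gripper_width: 0.848
```

>>> apply_moves([
  [0, 0, -0.9, 0, 0, 0, -0.7],
  [0, 0, -0.6, 0, 0, 0, -0.7],
])

```text
time: 23.5
ee_pos: [0.4522, 0.1224, 0.1563]
eef_rot: [179.9, -0.0, 86.0]
force: [0.1, -0.6, -0.5]
gripper_width: 0.845
```

```bash
python3 - <<'E'
from h import *
st()
s,K2,T2=cam("side");crop(s,"s18.png",288,130,348,222,9)
t,K,T=cam("top");crop(t,"t18.png",195,218,266,258,11);st()
E
```

```text
23.5 [0.4522 0.1224 0.1563] [ 1.7986e+02 -1.0000e-02  8.5980e+01] [ 0.1 -0.6 -0.5] 0.845 [  5.5  -5.9 114.2  -0.   71.6   9.5]
23.6 [0.4543 0.1227 0.1581] [ 1.7957e+02 -7.0000e-02  8.5980e+01] [ 1.1  0.  -0.2] 0.849 [  5.5  -6.  114.1  -0.   71.5   9.5]
```

View pics/s18.png

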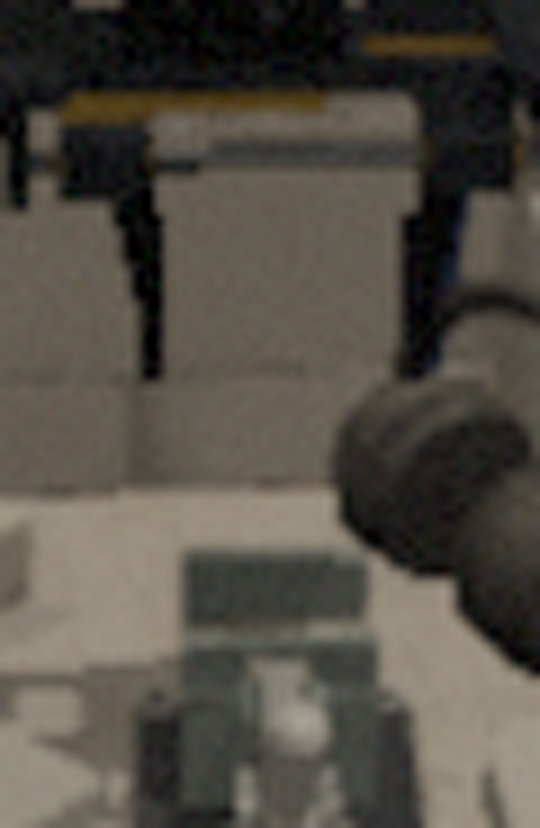

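View pics/t18.png

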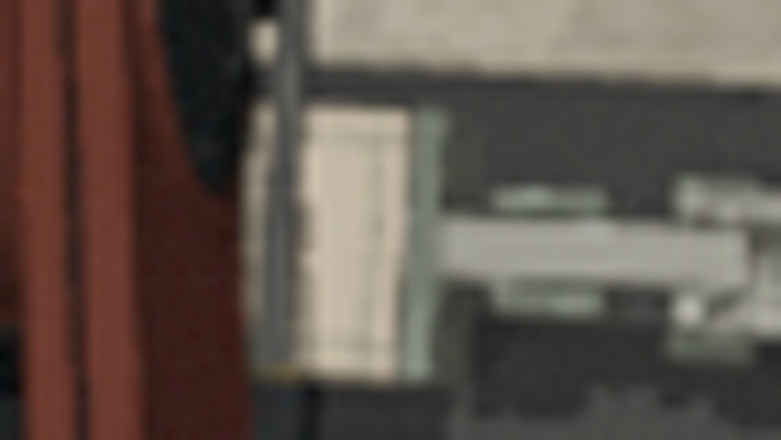

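```bash
cat >> h.py <<'E'
C=np.array([.4515,.1222]);yaw=np.radians(175.95)
def bat(theta,dist):
    """TCP pose with tool along bat; theta lean toward +cradle y, TCP dist from pivot"""
    xd=np.array([np.cos(yaw),np.sin(yaw),0]);yd=np.array([-np.sin(yaw),np.cos(yaw),0]);zz=np.array([0,0,1.])
    d=yd*np.sin(theta)+zz*np.cos(theta)
    piv=np.r_[C,0]+.110*yd+.036*zz
    y=-xd;z=-d;x=np.cross(y,z)
    return piv+d*dist, R.from_matrix(np.stack([x,y,z],1)).as_euler("xyz",degrees=True)
E
python3 - <<'E'
from h import *
st();print(bat(.5,.057),bat(-.5,.057),bat(.5,.085)[0])
p,r=bat(.5,.125)
plan([((.449,.06,.185),None),(p,r)],g=0,frac=.8)
E
```

```text
23.6 [0.4543 0.1227 0.1581] [ 1.7957e+02 -7.0000e-02  8.5980e+01] [ 1.1  0.  -0.2] 0.849 [  5.5  -6.  114.1  -0.   71.5   9.5]
(array([ 0.44180099, -0.01478432,  0.08602221]), array([180.        , -28.64788976,  85.95      ])) (array([0.44566107, 0.03973371, 0.08602221]), array([180.        ,  28.64788976,  85.95      ])) [ 0.4408529  -0.02817471  0.11059452]
[[-0.63,-0.01,-0.27,0,0,0,0],[-0.63,0,-0.27,0,0,0,0],[-0.36,-0.01,0.13,0.01,0.79,0,0],[-0.37,-0.01,0.1,0.01,0.8,0.01,0],[-0.37,0,0.07,0.01,0.79,0,0]]
[[-0.38,-0.01,0.04,0.02,0.8,0.01,0],[-0.38,-0.01,0.01,0.01,0.79,0,0],[-0.39,0,-0.03,0.01,0.79,0,0]]
end [ 0.4397 -0.0475  0.1456] [180.   -28.63  85.97] 8
```

>>> apply_moves([
  [-0.63, -0.01, -0.27, 0, 0, 0, 0],
  [-0.63, 0, -0.27, 0, 0, 0, 0],
  [-0.36, -0.01, 0.13, 0.01, 0.79, 0, 0],
  [-0.37, -0.01, 0.1, 0.01, 0.8, 0.01, 0],
  [-0.37, 0, 0.07, 0.01, 0.79, 0, 0],
])

```text
time: 24.22
ee_pos: [0.4411, 0.0056, 0.1603]
eef_rot: [-179.8, -14.4, 85.9]
force: [0.2, 0.5, -0.7]
gripper_width: 0.51
```

>>> apply_moves([
  [-0.38, -0.01, 0.04, 0.02, 0.8, 0.01, 0],
  [-0.38, -0.01, 0.01, 0.01, 0.79, 0, 0],
  [-0.39, 0, -0.03, 0.01, 0.79, 0, 0],
  [0, 0, 0, 0, 0, 0, 0],
  [0, 0, 0, 0, 0, 0, 0],
])

```text
time: 24.85
ee_pos: [0.4362, -0.0476, 0.1405]
eef_rot: [-179.4, -28.5, 85.7]
force: [-0.0, -0.3, 0.3]
gripper_width: 0.499
```

```bash
python3 - <<'E'
from h import *
st()
s,K2,T2=cam("side");crop(s,"s19.png",270,140,370,240,7)
t,K,T=cam("top");crop(t,"t19.png",195,190,300,280,7);st()
p,r=bat(.5,.125);plan([(p,r),(bat(.5,.058)[0],r,3)],g=0,frac=.8)
E
```

```text
24.85 [ 0.4362 -0.0476  0.1405] [-179.38  -28.52   85.65] [-0.  -0.3  0.3] 0.499 [-35.8  -0.4 115.6  24.   81.9 -38.6]
24.95 [ 0.4365 -0.0471  0.141 ] [-179.46  -28.49   85.79] [ 0.3  0.2 -0. ] 0.497 [-35.7  -0.4 115.6  24.   81.9 -38.6]
[[0.05,0.06,-0.08,-0.08,0.03,-0.02,0],[0,0,0.45,0,0,0,0],[0,0,0.44,0,0,0,0],[-0.01,0,0.45,0,0,0,0]]
end [ 0.4418 -0.0154  0.0866] [179.99 -28.67  85.92] 4
```

View pics/s19.png

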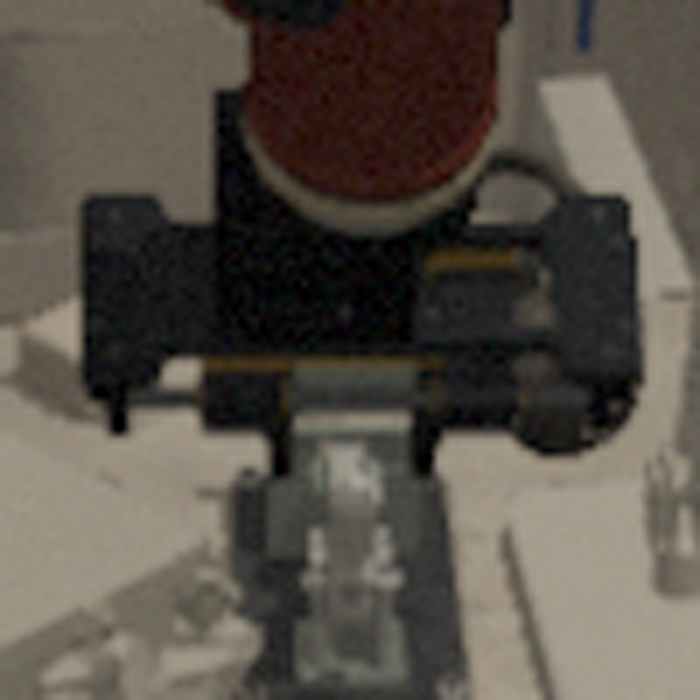

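View pics/t19.png

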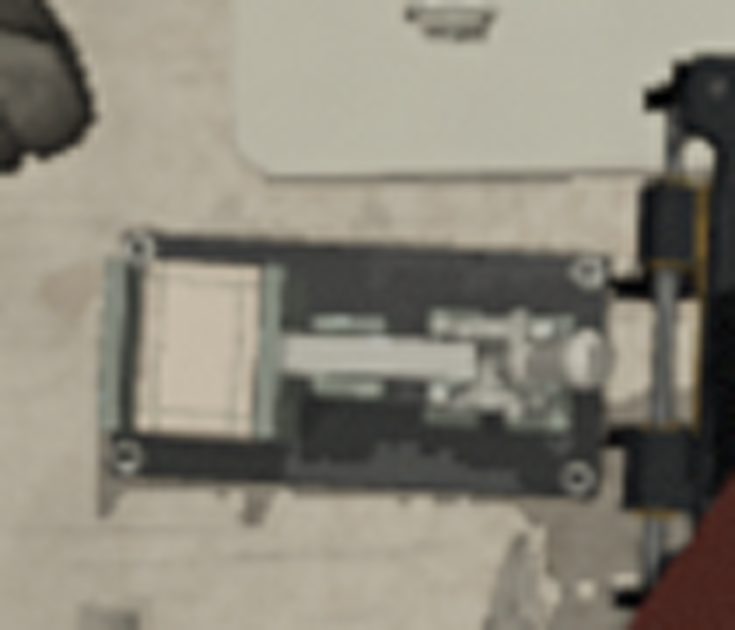

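>>> apply_moves([
  [0.05, 0.06, -0.08, -0.08, 0.03, -0.02, 0],
  [0, 0, 0.45, 0, 0, 0, 0],
  [0, 0, 0.44, 0, 0, 0, 0],
  [0, 0, 0.45, 0, 0, 0, 0],
  [0, 0, 0, 0, 0, 0, 0],
])

```text
time: 25.58
ee_pos: [0.4409, -0.0141, 0.086]
eef_rot: [-179.9, -28.8, 85.9]
force: [0.1, 0.7, -0.1]
gripper_width: 0.501
```

```bash
python3 - <<'E'
from h import *
s,K2,T2=cam("side");crop(s,"s20.png",290,170,350,240,10)
t,K,T=cam("top");crop(t,"t20.png",225,205,300,275,9);st();print(bat(.5,.058))
E
```

```text
25.68 [ 0.4423 -0.0157  0.0874] [179.95 -28.69  85.92] [ 0.2  0.3 -0.4] 0.501 [-32.4   3.1 118.8  26.1  74.3 -39.1]
(array([ 0.44176713, -0.01526255,  0.08689979]), array([180.        , -28.64788976,  85.95      ]))
```

View pics/s20.png

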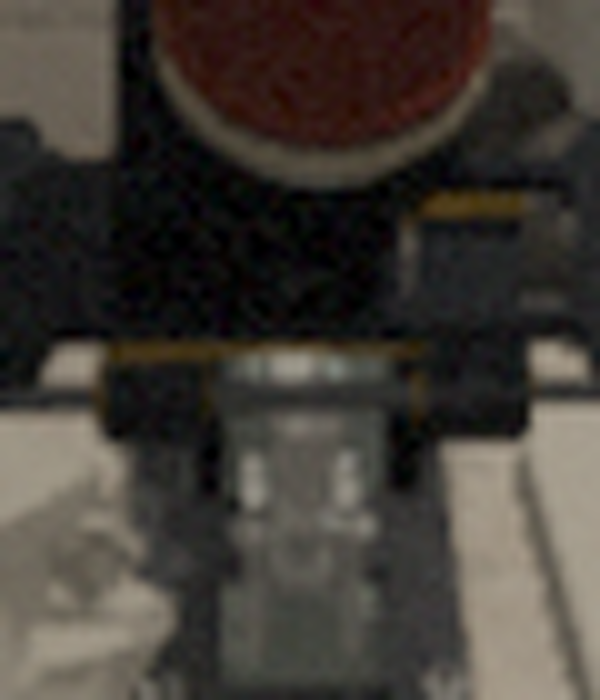

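View pics/t20.png

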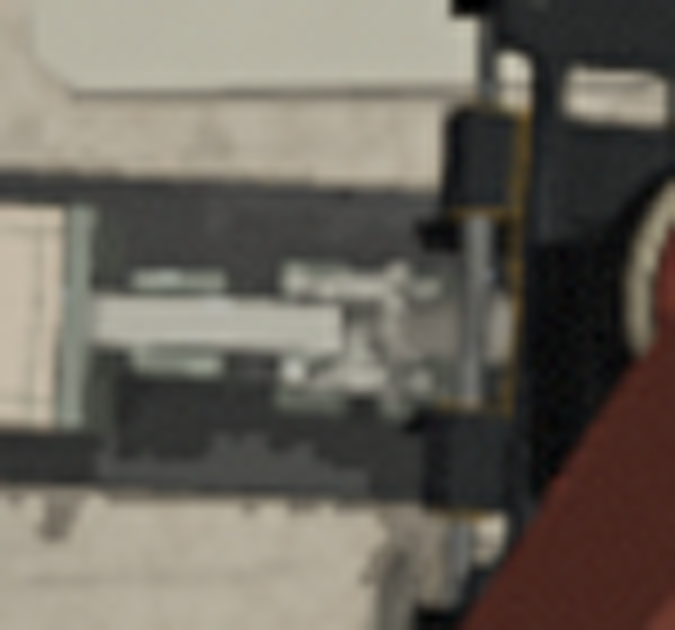

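>>> apply_moves([
  [0, 0, 0, 0, 0, 0, 1],
  [0, 0, 0, 0, 0, 0, 1],
  [0, 0, 0, 0, 0, 0, 1],
], force=45)

```text
time: 26.05
ee_pos: [0.442, -0.0161, 0.0869]
eef_rot: [180.0, -28.7, 85.8]
force: [-1.2, 0.1, 0.6]
gripper_width: 0.242
```

```bash
python3 - <<'E'
from h import *
st()
E
```

```text
26.05 [ 0.442  -0.0161  0.0869] [179.98 -28.7   85.84] [-1.2  0.1  0.6] 0.242 [-32.4   3.2 118.8  26.1  74.2 -39.1]
```

>>> apply_moves([
  [0, 0, -0.1, 0, 0, 0, 1],
  [0, 0, -0.1, 0, 0, 0, 1],
  [0, 0, -0.07, 0, 0, 0, 1],
  [0, 0, 0, 0, 0, 0, 1],
])

```text
time: 26.55
ee_pos: [0.4409, -0.022, 0.0981]
eef_rot: [-179.9, -28.7, 85.8]
force: [1.9, 3.0, -8.6]
gripper_width: 0.21
```

```bash
python3 - <<'E'
from h import *
st()
o=env.get_obs();p=o["ee_pos"];q,_=bat(.5,.058);d=(bat(.5,1)[0]-bat(.5,0)[0]);print("dist",(p-bat(.5,0)[0])@d, "F along",o["force"]@d, (p-bat(.5,0)[0])-d*((p-bat(.5,0)[0])@d))
E
```

```text
26.55 [ 0.4409 -0.022   0.0981] [-179.92  -28.74   85.81] [ 1.9  3.  -8.6] 0.21 [-33.1   2.3 118.3  25.7  75.8 -39. ]
dist 0.07108658043778959 F along -9.022644630461468 [-0.00044294 -0.00045354 -0.00026424]
```

```bash
python3 - <<'E'
from h import *
W=[(bat(a,.072)[0],bat(a,.072)[1]) for a in np.linspace(.5,-.5,14)[1:]]
plan(W,g=1)
E
```

```text
[[0.12,0.01,-0.01,0,-0.75,-0.02,1],[0.11,0,0,0,-0.73,0,1],[0.11,0,0,0,-0.74,0,1],[0.11,0,0.01,0,-0.73,0,1],[0.11,0,0,0,-0.74,0,1]]
[[0.12,0,0.01,0,-0.73,0,1],[0.11,0,0,0,-0.74,0,1],[0.11,0,0.01,0,-0.73,0,1],[0.11,0,0,0,-0.74,0,1],[0.11,0,0,0,-0.73,0,1]]
[[0.11,0,0.01,0,-0.74,0,1],[0.11,0,0,0,-0.73,0,1],[0.11,0,0.01,0,-0.74,0,1]]
end [0.4463 0.0469 0.0991] [-179.98   28.68   85.97] 13
```

>>> apply_moves([
  [0.12, 0.01, -0.01, 0, -0.75, -0.02, 1],
  [0.11, 0, 0, 0, -0.73, 0, 1],
  [0.11, 0, 0, 0, -0.74, 0, 1],
  [0.11, 0, 0.01, 0, -0.73, 0, 1],
])

```text
time: 27.05
ee_pos: [0.4425, -0.0015, 0.1063]
eef_rot: [-180.0, -10.9, 85.9]
force: [-0.2, 1.0, -10.3]
gripper_width: 0.212
```

```bash
cat >> h.py <<'E'
def bst():
    o=env.get_obs();p=o["ee_pos"];v=p-bat(0,0)[0];yd=np.array([-np.sin(yaw),np.cos(yaw),0])
    th=np.arctan2(v@yd,v[2]);d=v/np.linalg.norm(v)
    print("theta pos",round(th,3),"tool pitch rad",round(-np.radians(o["eef_rot"][1]),3),"dist",round(np.linalg.norm(v),4),"F radial",round(o["force"]@d,1),"F",np.round(o["force"],1),"w",round(float(o["gripper_width"]),3))
E
python3 - <<'E'
from h import *
st();bst()
W=[(bat(a,.072)[0],bat(a,.072)[1]) for a in np.linspace(.215,-.5,10)[1:]]
plan(W,g=1)
E
```

```text
27.05 [ 0.4425 -0.0015  0.1063] [-179.95  -10.89   85.93] [ -0.2   1.  -10.3] 0.212 [-18.8  -5.4 120.3  11.3  68.3 -19.2]
theta pos 0.196 tool pitch rad 0.19 dist 0.0717 F radial -10.3 F [ -0.2   1.  -10.3] w 0.212
[[0.09,0.01,0,-0.01,-0.52,0,1],[0.11,0,0,0,-0.76,0,1],[0.12,0,0.01,0,-0.76,0,1],[0.11,0,0,0,-0.76,0,1],[0.11,0,0,0,-0.75,0,1]]
[[0.12,0,0.01,0,-0.76,0,1],[0.11,0,0,0,-0.76,0,1],[0.12,0,0.01,0,-0.76,0,1],[0.11,0,0,0,-0.76,0,1]]
end [0.4464 0.0469 0.0993] [179.98  28.65  85.92] 9
```

>>> apply_moves([
  [0.09, 0.01, 0, -0.01, -0.52, 0, 1],
  [0.11, 0, 0.01, 0, -0.76, 0, 1],
  [0.12, 0, 0.01, 0, -0.76, 0, 1],
  [0.11, 0, 0, 0, -0.76, 0, 1],
  [0.11, 0, 0, 0, -0.75, 0, 1],
])

```text
time: 27.68
ee_pos: [0.4444, 0.0249, 0.1064]
eef_rot: [-180.0, 10.5, 85.9]
force: [-1.3, -2.6, -9.8]
gripper_width: 0.216
```

```bash
python3 - <<'E'
from h import *
st();bst()
W=[(bat(a,.072)[0],bat(a,.072)[1]) for a in np.linspace(-.18,-.5,5)[1:]]
plan(W,g=1)
E
```

```text
27.68 [0.4444 0.0249 0.1064] [-179.96   10.46   85.9 ] [-1.3 -2.6 -9.8] 0.216 [  1.1  -3.3 118.3 -11.4  66.5   9.9]
theta pos -0.175 tool pitch rad -0.183 dist 0.0715 F radial -10.1 F [-1.3 -2.6 -9.8] w 0.216
[[0.12,0,-0.01,-0.01,-0.74,-0.01,1],[0.12,0,0.01,0,-0.76,0,1],[0.11,0,0,0,-0.77,0,1],[0.12,0,0.01,0,-0.76,0,1]]
end [0.446 0.047 0.099] [180.    28.64  85.96] 4
```

>>> apply_moves([
  [0.12, 0, -0.01, -0.01, -0.74, -0.01, 1],
  [0.12, 0, 0.01, 0, -0.76, 0, 1],
  [0.11, 0, 0, 0, -0.77, 0, 1],
  [0.12, 0, 0.01, 0, -0.76, 0, 1],
  [0, 0, 0, 0, 0, 0, 1],
])

```text
time: 28.3
ee_pos: [0.4458, 0.0467, 0.0986]
eef_rot: [-179.9, 28.7, 86.1]
force: [-1.9, -7.7, -7.8]
gripper_width: 0.214
```

```bash
python3 - <<'E'
from h import *
st();bst()
plan([bat(-.5,.0585)],g=1)
E
```

```text
28.3 [0.4458 0.0467 0.0986] [-179.88   28.68   86.12] [-1.9 -7.7 -7.8] 0.214 [ 15.7   7.  113.1 -28.2  72.6  31.3]
theta pos -0.501 tool pitch rad -0.501 dist 0.0714 F radial -10.6 F [-1.9 -7.7 -7.8] w 0.214
[[0,0.01,0.26,-0.01,0.01,0.03,1]]
end [0.4459 0.0404 0.0872] [179.97  28.62  85.92] 1
```

>>> apply_moves([
  [0, 0, 0.12, 0, 0, 0.03, 1],
  [0, 0, 0.1, 0, 0, 0, 1],
  [0, 0, 0, 0, 0, 0, 1],
])

```text
time: 28.68
ee_pos: [0.4458, 0.0413, 0.0897]
eef_rot: [179.9, 28.5, 85.7]
force: [-4.3, -3.9, -4.7]
gripper_width: 0.216
```

```bash
python3 - <<'E'
from h import *
bst()
E
```

```text
theta pos -0.493 tool pitch rad -0.497 dist 0.0609 F radial -6.2 F [-4.3 -3.9 -4.7] w 0.216
```

>>> apply_moves([
  [0, 0, 0.02, 0, 0, 0, 0],
  [0, 0, 0, 0, 0, 0, 0],
  [0, 0, 0, 0, 0, 0, 0],
])

```text
time: 29.05
ee_pos: [0.4483, 0.0421, 0.0904]
eef_rot: [179.5, 28.4, 85.7]
force: [-0.5, 0.4, 0.0]
gripper_width: 0.453
```

>>> apply_moves([
  [0, 0, -0.5, 0, 0, 0, 0],
  [0, 0, -0.8, 0, 0, 0, 0],
  [0, 0, -0.9, 0, 0, 0, 0],
  [0, 0, -0.9, 0, 0, 0, 0],
  [0, 0, -0.9, 0, 0, 0, 0],
])

```text
time: 29.68
ee_pos: [0.4535, 0.1377, 0.2673]
eef_rot: [179.6, 28.4, 85.7]
force: [1.2, 0.3, 0.0]
gripper_width: 0.499
```

```bash
python3 - <<'E'
from h import *
st()
s,K2,T2=cam("side");crop(s,"s21.png",285,160,355,250,8)
t,K,T=cam("top");crop(t,"t21.png",195,200,300,280,7)
E
```

```text
29.68 [0.4535 0.1377 0.2673] [179.62  28.39  85.71] [1.2 0.3 0. ] 0.499 [ 24.8   2.6  98.2 -24.8  93.3  30.6]
```

View pics/s21.png

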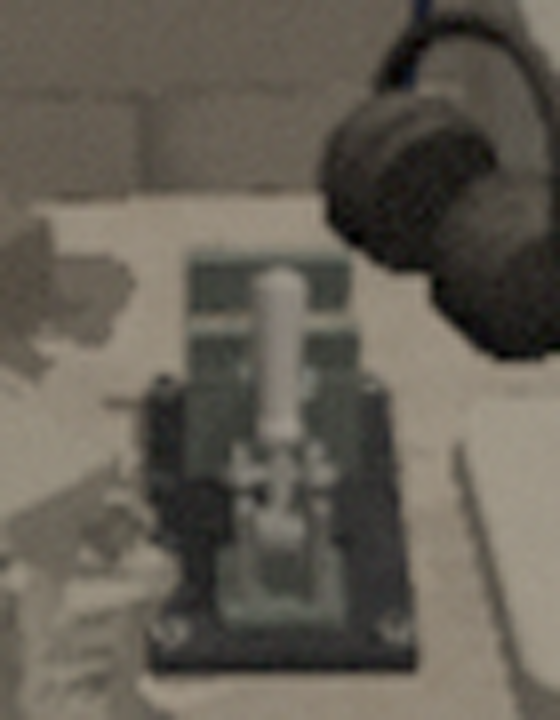

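View pics/t21.png

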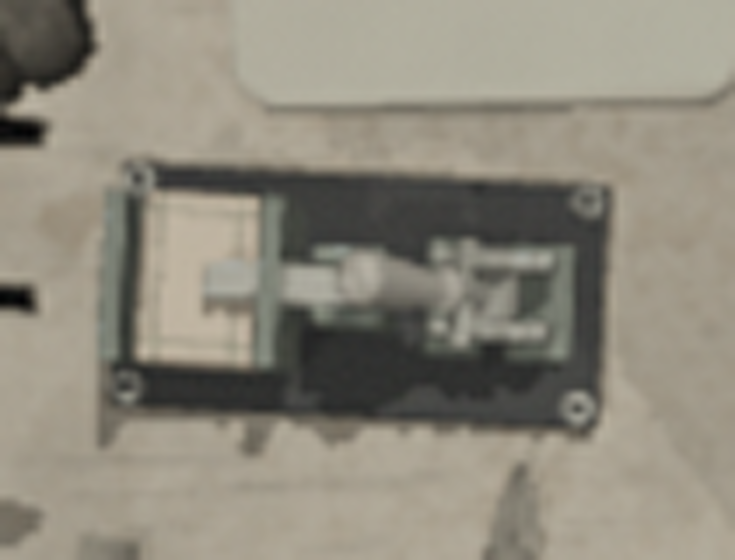

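```bash
python3 - <<'E'
from h import *
s,K2,T2=cam("side");t,K,T=cam("top")
for d in(.093,.104):
  p=bat(-.5,d)[0];print(d,((proj(K,T,p)-[195,200])*7).round(1),((proj(K2,T2,p)-[285,160])*8).round(1))
for d in(.093,.104):
  p=bat(.5,d)[0];print("start",d,((proj(K,T,p)-[195,210])*7).round(1),((proj(K2,T2,p)-[290,180])*8).round(1))
st();crop(t,"t22.png",390,165,490,255,6);crop(s,"s22.png",325,300,445,395,5)
E
```

```text
0.093 [347.  276.1] [278.9 263.1]
0.104 [328.4 273.4] [278.6 231.7]
start 0.093 [595.4 219.3] [247.6 231.3]
start 0.104 [608.3 218.2] [248.4 214. ]
29.88 [0.4538 0.1374 0.2661] [179.57  28.38  85.72] [-0.5 -0.7 -0.3] 0.502 [ 24.7   2.6  98.3 -24.8  93.1  30.6]
```

View pics/t22.png

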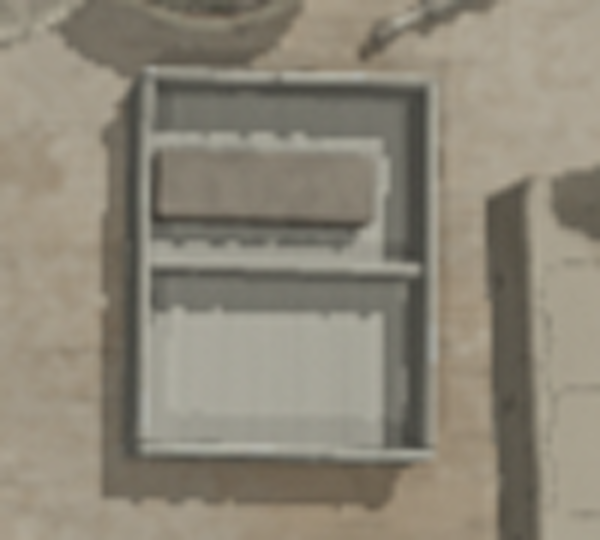

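View pics/s22.png

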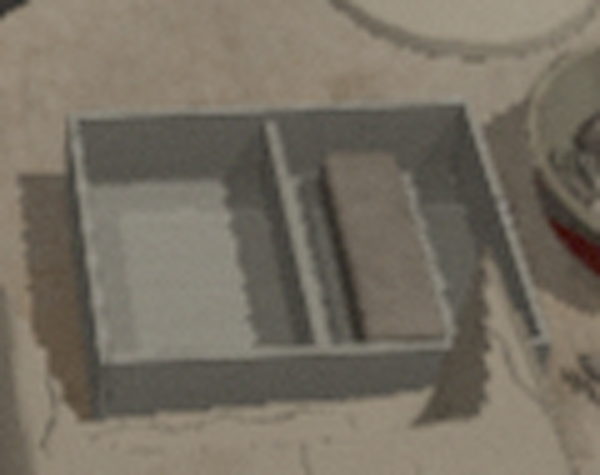

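```bash
python3 - <<'E'
from h import *
s,K2,T2=cam("side");t,K,T=cam("top")
f=lambda p,sc,ox,oy:((p[0]+.5)/sc-.5+ox,(p[1]+.5)/sc-.5+oy)
A=[(158,150),(375,152),(368,224),(155,217)];B=[(325,155),(395,152),(442,335),(365,338)]
for a,b in[(A[0],B[1]),(A[1],B[2]),(A[2],B[3]),(A[3],B[0])]:
    p,e=tri((K,T),f(a,6,390,165),(K2,T2),f(b,5,325,300));print(p.round(4),round(e,4))
st()
E
```

```text
[ 0.5809 -0.3961  0.0237] 0.0013
[ 0.5762 -0.4942  0.0237] 0.0055
[ 0.5451 -0.4908  0.0214] 0.0027
[ 0.5507 -0.3941  0.0227] 0.0007
29.98 [0.4526 0.1363 0.2641] [179.83  28.5   85.78] [-0.2 -0.6  0.6] 0.497 [ 24.7   2.6  98.5 -24.8  93.1  30.6]
```

All four top corners of the stone come out level, within about 2 mm of the expected 26 mm. The bat end sits where the seated, locked position puts it, the bolt stands over the blank, and the robot touches nothing. I'm handing the job in.

```bash
python3 - <<'E'
from bench import env
print(env.finish_job())
E
```

```text
the job is handed in; nothing more can be done
None
```

The job is done and handed in at about 30 s of the 70 s allowed. I got no verdict back.

**What I did:**
1. I moved the rubbing stone into the empty half of the bin.
2. I took the blank out by its 44 mm sides and set it down on clear bench just past the gap.
3. I picked it up again by its ends and lowered it into the cradle channel until it touched the floor.
4. I pulled the bat out about 13 mm, swung it to the cradle side, eased it most of the way in and let it go. The spring drew it home.

**Last checks:**
- **Stone:** its four top corners measured 21–24 mm high. Lying flat they should be 26 mm, which is within measuring error.
- **Blank:** in the top view it lies in the channel with its ends level with the wall ends.
- **Toggle:** the bat's end shows within a pixel of where a seated, locked bat should be, in both views. The bolt is visible over the blank.
- **Robot:** it stands clear and the wrist force reads about zero.

**What did not quite match:**
- The stone and the blank each pressed on the floor harder than needed when set down, about 33 N and 24 N of total wrist force.
- The stone ended up about 4 mm from the planned x.
- The two cameras disagreed by 2–4 mm at times, so I centred the blank by comparing it with the walls in the same picture.

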